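# Send inspected grinding balls through the diverter chute into the storage tin

### The job

The five grinding balls in the scoop have passed inspection and go into the square metal tin that stands under one exit of the diverter chute; the round glass dish under the other exit is for rejects. Lock the loose hopper onto the chute's collar with a quarter turn clockwise and swing the flap fully over so that the chute leads to the tin, then tip all the balls from the scoop into the hopper so that they roll down into the tin. Finally set the scoop down upright on the worktop; leave the tin, the dish and the other things where they stand.

Things in the scene. Friction and masses are not known exactly. Their poses are not given: they have to be found in the camera images.
- chute: Fixed steel chute (sizes in mm), 255 long, 205 wide, 152 high, z up; origin on the worktop under its middle; x points up its 12 degree slope, away from the robot at yaw 0, y to its left. A tray (64 wide, walls 26 high) falls to -x from under a round collar and forks at a flap into a left (+y) and a right (-y) leg, ending in hooded openings at x -70, y +70 and -70, 54 up, over the receivers.
- collar (a point): Centre of the collar's seat (chute x 110, 137 above the worktop), axes as the chute's. The grey ring, 71 across, bore 49, stands 15 above the seat; its top lip has two 15 wide notches, at +x and -x. The hopper's lugs go straight down through them onto the seat; turned clockwise from above they run under the lip and stop after a quarter turn (90 to 95 degrees), then at +y and -y.
- hopper_mid (a point): Loose white hopper, 62 tall, standing on its spigot; point on its axis, 31 above its lower end. Open mouth 92 (x) by 62 (y) outside, walls 3 thick and vertical over the top 28: grip across y, 15 below the rim. Round spigot 44 across, 17 long, bore 36, with two lugs 9 wide, 6 high at its lower end, 59 over both along x. Halves alike. Entering, its x lies along the chute; locked, across it.
- flap (a joint): Flap angle about its pivot at the fork, rad: 0 points up the slope, + swings the free end left (chute +y), - right; stops at +-0.40, at the tray's walls. On the left wall it closes the left leg and sends the balls to the RIGHT exit; on the right wall, to the LEFT exit. Starts near 0, stays where it is left (under 1 N at the knob).
- flap_knob (a point): Grip centre of the flap's upright black knob, 14 across, 36 tall, its top 16 above this point; 146 above the worktop, 31 above the tray walls. It is 50 up the slope (+x) from the flap's pivot and moves with the flap about it. Its z axis leans 12 degrees from vertical, to the robot.
- scoop_grip (a point): Grip centre of the upright black handle of an aluminium scoop: handle 32 (x) by 14 (y), from 12 to 72 above the scoop's underside, this point 56 above it. x points to the open nose. Pan 50 wide, walls 24 high, rear wall 15 ahead of this point; the floor ramps up 14 degrees to the nose lip, 106 ahead of and 44 below this point. Nose down by 40 degrees or more the balls roll out over the lip.
- ball_1_center (a point): Centre of ball 1 of five polished metal grinding balls, 12 in diameter, 13.5 g, which start loose in the scoop's pan.
- ball_2_center (a point): Centre of ball 2 of five polished metal grinding balls, 12 in diameter, 13.5 g, which start loose in the scoop's pan.
- ball_3_center (a point): Centre of ball 3 of five polished metal grinding balls, 12 in diameter, 13.5 g, which start loose in the scoop's pan.
- ball_4_center (a point): Centre of ball 4 of five polished metal grinding balls, 12 in diameter, 13.5 g, which start loose in the scoop's pan.
- ball_5_center (a point): Centre of ball 5 of five polished metal grinding balls, 12 in diameter, 13.5 g, which start loose in the scoop's pan.
- tin: Square open aluminium tin, 72 x 72 x 42, walls 3; loose, empty, stands on the worktop under one of the two exits (left or right varies). Origin at the centre of its underside.
- tin_in (a point): Point 12 above the tin's underside, on its centre line.
- dish: Round glass dish, 72 in diameter, 42 high, with three dull reject balls in it; loose, stands under the other exit. Origin at the centre of its underside.
- petri: Bystander: petri dish with lid, 90 in diameter, 16 high; origin at its underside.
- small_bottle: Bystander: small white bottle with screw cap, 43 in diameter, 85 high; origin at its underside.
- amber_bottle: Bystander: amber bottle with black screw cap, 60 in diameter, 98 high; origin at its underside.
- bench_timer: Bystander: white bench timer, 62 x 66 x 17; origin at its underside.
- felt_pen: Bystander: felt pen lying down, 130 long, 12 thick; origin under its middle.
Not all that is in view belongs to the job. What is shaped like the part that bears scoop_grip but purple or yellow is not meant.

How it is judged:
By the outcome, as a careful person would: the job done as asked, in the order asked, and still so for the second after the job is handed in, with the robot touching nothing.
It also fails if it takes over 72 s, if anything falls off the work surface, if the arm or the gripper's body presses on something with over 40 N, if the wrist force passes 120 N, or if a joint passes its speed limit or range.

### The arm

A 6-joint arm with a two-finger parallel gripper is mounted at the origin on a cart in front of the work surface, level with it; the furniture and walls round the work are solid. World frame = base frame: x ahead of the robot, y to its left, z up, the work surface at z = 0. Lengths are in mm, angles in rad, forces in N, time in s.
With the tool pointing down it reaches from about 350 to 975 mm from the base axis. Payload 7.1 kg.
Tool frame: the origin (TCP) lies at the very end of the fingers, on their centre line; the grasp point (between the pads) lies 19 mm behind it (ctrl.grasp_offset is the distance from the TCP to the grasp point, in mm); z points along the fingers, y is the line along which they close (so a half turn about z gives the same grasp; the last joint's range is limited). The gripper opens to 88 mm and grips with 3 to 60 N. Pads are 20 mm wide; open, the fingers measure 115 mm over their backs; the gripper's body (75 mm by 178 mm) begins 61 mm behind the grasp point.
Start: joints at [1.198, 0.423, 1.63, -0, 1.089, -0.019], TCP at [216.508, 586.284, 222.675] pointing down, gripper open.
Joint ranges: [-3, 3], [-0.9, 2.11], [0.09, 2.58], [-1.31, 4.45], [0.11, 2.69], [-2.54, 2.54]. Speed limits (rad/s): [2.39, 2.39, 3.01, 3.14, 3.14, 3.14].

### API

Orientations are given as a rotation vector (axis times angle).
In Python, from workcell import ctrl, viewer, ticket, models gives the robot as it stands.
- The arm moves only by the tool play_rows, never from a script. Its arguments are lists of equal length, an entry for each row: "dp": the shift along the world's x, y, z in mm, a list of three; "yaw": the turn about the world's z in degrees. In form: {"dp": [[tx, ty, tz], ...], "yaw": [yaw, ...]}. A call has 1 to 8 rows; each row shifts and turns the commanded pose from where the row before left it; what a row does not reach is not made up. A row lasts 1/12 s, in which the tool goes at most 41.7 mm and 7.16 degrees, less where a joint would pass 70% of its speed; a pose out of reach is approached as far as the arm can. A call is refused whole if a number of a shift passes 41.7 or a number of a turn 7.16, either way. A call with a gripper value outside its range is refused whole. "gripper" is the closure, from 0 (fully open) to 1 (shut), set as the call begins (left out, the last holds). The fingers move at their own pace and stop on an object; the grip force is fixed at half the most. Time passes only in rows, so rows that do not move let the fingers close. It gives the time, the measured TCP pose, the force, the opening and the grip force at its end, in the units of the state.
- ctrl.get_obs(): the state, without advancing time (a new reading comes with each control period).
- viewer.get_image(name): name is "side" or "top" or "wrist"; returns a dict with "pixels" (480x640x3 uint8, red, green, blue), "range_z" (480x640 float32, mm along the optical axis (not along the pixel's ray), 0 where there is no reading), "fx", "fy", "cx", "cy" (pixels), "dist_coeffs" ([k1, k2, p1, p2, k3] as OpenCV has them; the pictures are not rectified), "T" (4x4, takes a point from camera to world coordinates); the wrist camera has in their place "hand_eye" (4x4, takes a point from camera to tool coordinates, whose origin is the TCP and whose axes are the flange's). Camera axes: x right, y up, looking along -z (the intrinsics and any distortion apply to the point x, -y, -z); pixel columns grow to the right and rows downward; lengths in mm; the calibration is good to about 2 mm. A picture is of the moment at which its call begins: read the wrist's pose just before it.
- ticket.close_job(): hands the job in; it is judged then, once.
Trained networks look in a picture, given as the dict that the camera call returned (one of the last four; its "shot" number tells which), for a name from the list of things; names that differ only in an ending like _2 or _b are one class to them, and where a whole thing is asked for, a point or a joint stands for the part that bears it (a point fixed in the world has none). Each returns a list of dicts, best first, with "conf" (0 to 1); they miss things now and then, are a little off and sometimes report something else, mostly with a low value. They report only what shows in the picture. A call takes as long as a camera call. They do not tell look-alikes from the thing itself.
- models.look_for(picture, name): "bbox" ([centre column, centre row, width, height] in pixels, round what is visible of it).
- models.landmark_of(picture, name): "location" ([column, row] in pixels: a listed point, or the origin of a listed thing).
The state is a dict: "t": time; "qpos": joint angles; "qvel": joint speeds; "joint_torque": joint torques, N m; "ee_pos": TCP position; "orientation": TCP orientation; "ft_force": force on the tool from outside, world axes, zero at the start; "moment": the same for the moment, N m; "width": finger opening in mm; "grasp_force": force on a finger pad.
Only numpy, scipy, OpenCV 4.12 (cv2) and the standard library are available. Lean on these libraries where they do the work, as an engineer would, in place of code of your own. Each camera call takes 0.05 s, during which the arm holds its last target. There are 200 camera calls.

## Working session

There is one attempt and no reset: what is moved stays moved. The work goes in short steps, Python scripts to look and compute and a tool call to move; the robot and the scene stay as the last step left them, time stands still between calls to the robot, and variables do not carry over. Pictures are saved under pics/ and viewed, at most 10 in all, crops included, and the job is handed in when it is done.

Besides the shell and the picture viewer there is one more tool, called after "Emit:" as name(argument=value, ...), one argument or row to a line, values as JSON. play_rows: Moves the arm, as the interface text tells. Its arguments: {"type":"object","properties":{"dp":{"type":"array"},"yaw":{"type":"array"},"gripper":{"type":"number"}},"required":["dp","yaw"]}

```bash
mkdir -p pics
cat > h.py <<'E'
import numpy as np, cv2, json
from scipy.spatial.transform import Rotation as R
from workcell import ctrl, viewer, ticket, models
def shot(n):
    o=ctrl.get_obs(); p=viewer.get_image(n)
    if 'T' in p: T=np.array(p['T'])
    else:
        W=np.eye(4); W[:3,:3]=R.from_rotvec(o['orientation']).as_matrix(); W[:3,3]=o['ee_pos']; T=W@np.array(p['hand_eye'])
    p['Tw']=T; return p
def ray(p,uv):
    K=np.array([[p['fx'],0,p['cx']],[0,p['fy'],p['cy']],[0,0,1.]])
    n=cv2.undistortPoints(np.array([[uv]],float),K,np.array(p['dist_coeffs'],float))[0,0]
    T=p['Tw']; return T[:3,3], T[:3,:3]@np.array([n[0],-n[1],-1.])
def at_z(p,uv,z):
    o,d=ray(p,uv); return o+d*(z-o[2])/d[2]
def at_depth(p,uv):
    o,d=ray(p,uv); c,r=int(round(uv[0])),int(round(uv[1])); w=p['range_z'][max(r-1,0):r+2,max(c-1,0):c+2]; w=w[w>0]
    return o+d*np.median(w) if len(w) else np.full(3,np.nan)
def tri(a,b):
    A=np.zeros((3,3));v=np.zeros(3)
    for p,uv in (a,b):
        o,d=ray(p,uv); d=d/np.linalg.norm(d); M=np.eye(3)-np.outer(d,d); A+=M; v+=M@o
    return np.linalg.solve(A,v)
def cloud(p):
    z=p['range_z']; rr,cc=np.nonzero(z>0); K=np.array([[p['fx'],0,p['cx']],[0,p['fy'],p['cy']],[0,0,1.]])
    n=cv2.undistortPoints(np.stack([cc,rr],1)[:,None].astype(float),K,np.array(p['dist_coeffs'],float))[:,0]
    d=z[rr,cc]; c=np.stack([n[:,0]*d,-n[:,1]*d,-d],1); T=p['Tw']
    return c@T[:3,:3].T+T[:3,3], p['pixels'][rr,cc], rr, cc
def save(p,f): cv2.imwrite('pics/'+f,cv2.cvtColor(p['pixels'],cv2.COLOR_RGB2BGR))
E
python3 - <<'E'
from h import *
np.set_printoptions(precision=1,suppress=True)
P={n:shot(n) for n in('top','side')}
for n,p in P.items(): save(p,n+'1.png'); print(n,p['Tw'][:3,3])
for name in 'chute collar hopper_mid flap_knob scoop_grip tin dish petri small_bottle amber_bottle bench_timer felt_pen ball_1_center'.split():
    for n,p in P.items():
        for d in models.landmark_of(p,name)[:3]: print(name,n,round(d['conf'],2),np.array(d['location']),at_depth(p,d['location']))
E
```

```text
top [ 336.1  -58.7 1292.1]
side [  21.6 1267.9 1342.8]
chute top 0.71 [252.7 260.5] [477.7 130.7  81.7]
chute side 0.78 [319.1 311.6] [495.  142.6   3.9]
collar side 0.87 [295.  265.5] [602.8  83.8 110.5]
hopper_mid top 0.55 [410.7 250.2] [ 516.3 -327.8   -2. ]
hopper_mid side 0.65 [368.3 216.5] [ 506.5 -345.9   25.9]
hopper_mid side 0.59 [329.  218.6] [ 636.1 -279.1   23.1]
flap_knob top 0.62 [252.5 249.2] [502.3 124.2 131.1]
flap_knob side 0.54 [318.9 273.6] [501.4 131.4 156.4]
scoop_grip top 0.95 [367.2 262.4] [ 472.  -188.8   72.2]
scoop_grip top 0.87 [221.7 197.2] [662.5 225.6  70.2]
scoop_grip top 0.62 [515.7 273.1] [ 440.1 -605.7   69.8]
scoop_grip side 0.82 [255.9 302.5] [660.9 240.7  70.2]
scoop_grip side 0.68 [363.5 235.4] [ 468.5 -180.1   75.2]
scoop_grip side 0.63 [319.  272.9] [501.3 130.9 158.9]
tin top 0.82 [225.8 281.3] [425.9 221.1   1.1]
tin side 0.68 [330.5 334.7] [426.9 214.6   3.2]
dish top 0.85 [275.6 287. ] [408.4  74.3   2.7]
dish side 0.71 [337.3 333.1] [261.9 608.3 514.9]
dish side 0.63 [330.1 216.9] [ 633.8 -284.    28.3]
petri top 0.93 [387.3 296.6] [ 378.4 -251.1   14.9]
petri top 0.54 [257.5 263.8] [468.7 117.6  79. ]
petri side 0.72 [363.9 202.2] [ 559.9 -450.1    4.4]
petri side 0.62 [394.6 245.5] [208.7 458.5 630.4]
small_bottle top 0.72 [398.8 207. ] [ 635.1 -286.    56. ]
small_bottle side 0.64 [324.9 218.6] [ 651.8 -277.5   19.3]
bench_timer top 0.92 [175.9 281.1] [426.2 363.4  14.4]
bench_timer side 0.6 [306.4 376.2] [428.8 387.8  10.8]
felt_pen top 0.65 [457.4 234.6] [ 562.5 -469.4    1.5]
felt_pen side 0.44 [364.5 201.8] [ 558.2 -452.     5.6]
```

View pics/top1.png

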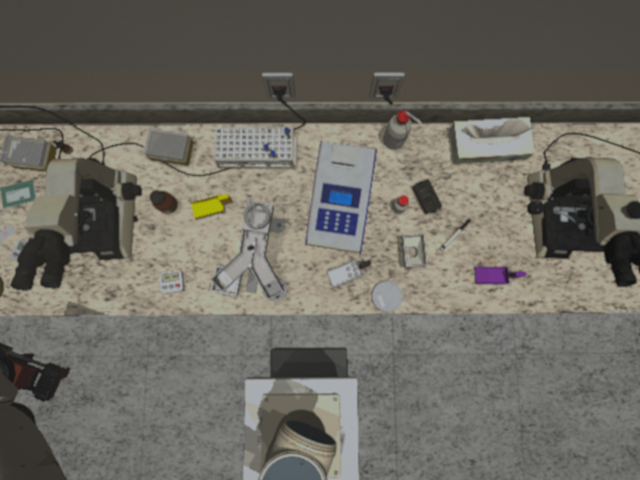

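View pics/side1.png

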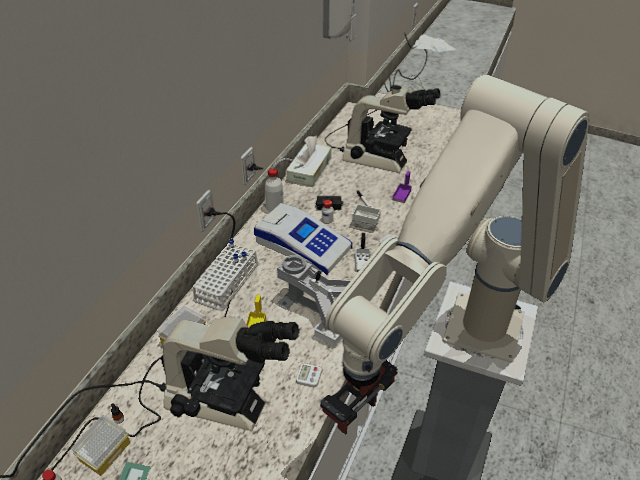

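Emit:
play_rows(
  dp=[
    [10,-36,25],
    [15,-36,25],
    [18,-36,25],
    [20,-36,25],
    [20,-36,25],
    [20,-36,20],
    [20,-36,20],
    [20,-36,15],
  ],
  yaw=[0,0,0,0,0,0,0,0],
)

```text
t: 2.07
ee_pos: [345.7, 325.6, 386.0]
orientation: [0.552, 3.092, 0.003]
ft_force: [1.1, 1.1, -0.5]
width: 87.9
grasp_force: 0.0
```

Emit:
play_rows(
  dp=[
    [20,-38,0],
    [20,-36,0],
    [20,-36,0],
    [20,-36,0],
    [20,-36,0],
    [0,0,0],
    [0,0,0],
  ],
  yaw=[0,0,0,0,0,0,0],
)

```text
t: 2.65
ee_pos: [445.2, 144.2, 384.2]
orientation: [-0.56, -3.091, -0.0]
ft_force: [-0.4, 0.5, -0.1]
width: 87.6
grasp_force: 0.0
```

Run:
```python
from h import *
np.set_printoptions(precision=1,suppress=True)
o=ctrl.get_obs(); print(o['t'],np.array(o['ee_pos']),np.array(o['orientation']),o['width'],np.array(o['qpos']))
p=shot('wrist'); save(p,'w1.png'); print(p['hand_eye'])
for name in 'chute collar hopper_mid flap_knob scoop_grip tin tin_in dish ball_1_center'.split():
        for d in models.landmark_of(p,name)[:5]: print(name,round(d['conf'],2),np.array(d['location']),at_depth(p,d['location']))
```

```text
2.65 [445.2 144.2 384.2] [-0.6 -3.1 -0. ] 87.57452658764011 [ 0.3  0.   1.8  0.   1.4 -0.9]
[[   0.     1.     0.3   73.5]
 [   1.     0.    -0.    -0.2]
 [  -0.     0.3   -1.  -162.9]
 [   0.     0.     0.     1. ]]
chute 0.84 [326.1 208.8] [460.7 141.3 105.6]
collar 0.95 [346.3 328.1] [604.8 113.4 109.2]
collar 0.55 [129.4 270.1] [ 463.3 -155.1   12.7]
flap_knob 0.8 [327.4 259.2] [498.6 128.2 161.8]
scoop_grip 0.65 [ 96.1 294. ] [ 467.4 -174.7   72.4]
tin 0.74 [366.8 152.1] [427.7 211.4   4.3]
tin 0.68 [264.5 171.2] [403.5  75.8   4.5]
tin_in 0.72 [370.6 154.9] [432.9 215.    3.8]
dish 0.86 [264.5 169.5] [401.4  76.6   4.1]
ball_1_center 0.37 [136.9 278.7] [ 478.8 -151.8   11.6]
```

View pics/w1.png

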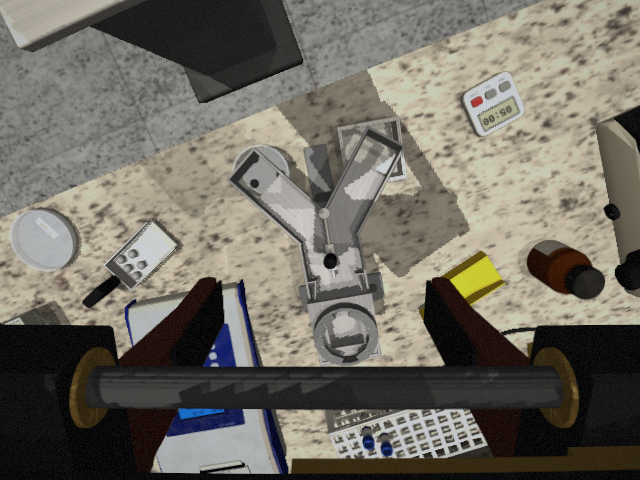

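Run:
```python
from h import *
from scipy.optimize import least_squares
np.set_printoptions(precision=1,suppress=True)
p=shot('wrist')
print('chute0',at_z(p,[326,209],0),'collar137',at_z(p,[346.3,328.1],137),'tinin',at_z(p,[370.6,155],12))
X,C,rr,cc=cloud(p)
d=np.hypot(X[:,0]-605,X[:,1]-113)
m=(d<60)&(X[:,2]>100); print(np.histogram(X[m,2],bins=np.arange(100,180,4)))
m=(d<50)&(X[:,2]>147)&(X[:,2]<160)
Y=X[m]; print(m.sum(),Y.mean(0),Y.min(0),Y.max(0))
f=lambda q:np.abs(np.hypot(Y[:,0]-q[0],Y[:,1]-q[1])-30.2)
s=least_squares(f,[605,113],loss='soft_l1',f_scale=3); print(s.x, np.median(s.fun))
c=s.x; a=np.degrees(np.arctan2(Y[:,1]-c[1],Y[:,0]-c[0])); print(np.histogram(a,bins=np.arange(-180,181,15)))
k=(np.hypot(X[:,0]-498,X[:,1]-128)<25)&(X[:,2]>150); print('knob',X[k].mean(0),X[k].max(0),k.sum())
# chute tray walls direction: steel points z 60-140, PCA omitted; exits
print('T',p['Tw'][:3,3])
# scoop
s=(np.hypot(X[:,0]-440,X[:,1]+130)<120)&(X[:,2]>8)&(X[:,2]<90)&(X[:,1]<-50)
Z=X[s];col=C[s].astype(int)
h=Z[(Z[:,2]>50)]; print('handle',len(h),h.mean(0),h.min(0),h.max(0))
r=cv2.minAreaRect(h[:,:2].astype(np.float32)); print(r)
b=Z[(Z[:,2]>10)&(Z[:,2]<40)]; print('pan',cv2.minAreaRect(b[:,:2].astype(np.float32)),len(b), b.min(0),b.max(0))
```

```text
chute0 [480.3 136.9   0. ] collar137 [589.6 120.3 137. ] tinin [430.8 216.6  12. ]
(array([ 171,  234,  514,  115,    2,   11,    7,    6,  114, 1465,  162,
        125,  383, 1136,    0,    0,    0,    0,    0]), array([100, 104, 108, 112, 116, 120, 124, 128, 132, 136, 140, 144, 148,
       152, 156, 160, 164, 168, 172, 176]))
1557 [590.4 114.6 152.3] [556.5  79.  147. ] [627.3 149.5 155.9]
[591.  114.3] 2.9859718069022634
(array([63, 76, 74, 70, 61, 59, 63, 69, 74, 69, 48, 44, 60, 72, 66, 68, 60,
       62, 66, 73, 77, 83, 57, 43]), array([-180, -165, -150, -135, -120, -105,  -90,  -75,  -60,  -45,  -30,
        -15,    0,   15,   30,   45,   60,   75,   90,  105,  120,  135,
        150,  165,  180]))
knob [501.9 129.  161.3] [509.3 135.4 164.8] 154
T [375.1 171.9 547.1]
handle 437 [ 483.4 -175.5   64.8] [ 459.2 -197.3   50. ] [ 552.9 -141.3   74.9]
((507.00634765625, -171.7404022216797), (91.73979949951172, 34.49545669555664), 18.616342544555664)
pan ((451.09033203125, -159.67718505859375), (194.38961791992188, 133.09666442871094), 65.57177734375) 2912 [ 353.6 -249.1   10. ] [527.2 -75.   40. ]
```

Emit:
play_rows(
  dp=[
    [0,-40,0],
    [0,-40,0],
    [0,-40,0],
    [0,-40,0],
    [0,-40,0],
    [0,-40,0],
    [0,-40,0],
    [0,-40,0],
  ],
  yaw=[0,0,0,0,0,0,0,0],
)

```text
t: 3.87
ee_pos: [444.1, -175.8, 384.5]
orientation: [0.552, 3.092, -0.0]
ft_force: [0.8, -0.0, -0.0]
width: 87.7
grasp_force: 0.0
```

Emit:
play_rows(
  dp=[
    [2,-40,0],
    [2,-24,0],
    [0,0,0],
    [0,0,0],
  ],
  yaw=[0,0,0,0],
)

```text
t: 4.2
ee_pos: [448.3, -238.7, 383.8]
orientation: [-0.556, -3.091, -0.001]
ft_force: [0.6, 0.2, -0.1]
width: 88.0
grasp_force: 0.0
```

Run:
```python
from h import *
np.set_printoptions(precision=1,suppress=True)
o=ctrl.get_obs(); print(o['t'],np.array(o['ee_pos']),np.array(o['orientation']),np.array(o['qpos']))
p=shot('wrist'); save(p,'w2.png')
np.savez('w2.npz',**{k:v for k,v in p.items() if k!='shot'})
for name in 'hopper_mid scoop_grip ball_1_center'.split():
        for d in models.landmark_of(p,name)[:6]: print(name,round(d['conf'],2),np.array(d['location']),at_depth(p,d['location']))
```

```text
4.2 [ 448.3 -238.7  383.8] [-0.6 -3.1 -0. ] [-0.5  0.1  1.7  0.   1.4 -1.7]
hopper_mid 0.59 [280.5 251.8] [ 519.1 -330.     0.5]
scoop_grip 0.79 [ 51.5 286. ] [ 441.3 -606.5   71.8]
scoop_grip 0.76 [372.5 187.8] [ 465.3 -183.7   72.6]
ball_1_center 0.6 [390.6 179.2] [ 473.3 -154.1   14.9]
```

View pics/w2.png

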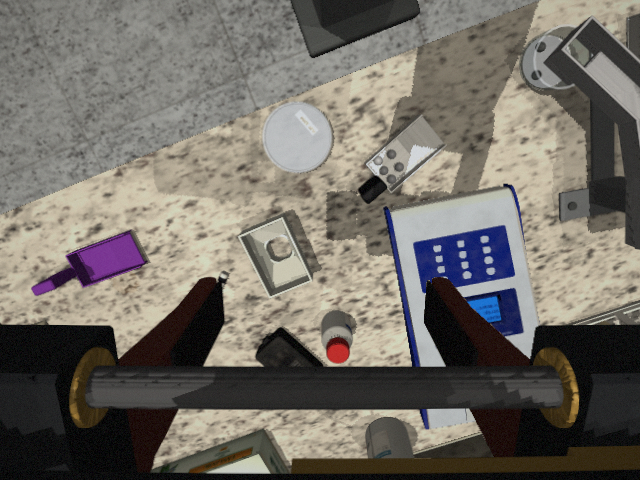

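Run:
```python
from h import *
np.set_printoptions(precision=1,suppress=True)
p=dict(np.load('w2.npz')); X,C,rr,cc=cloud(p)
def rect(n,m,zl,zh):
    Y=X[m&(X[:,2]>zl)&(X[:,2]<zh)]; print(n,len(Y),cv2.minAreaRect(Y[:,:2].astype(np.float32)),'z',np.percentile(Y[:,2],[5,50,95]))
win=lambda c0,c1,r0,r1:(cc>=c0)&(cc<=c1)&(rr>=r0)&(rr<=r1)
hp=win(225,325,200,305); rect('hopper rim',hp,56,68); rect('hopper top',hp,40,70)
sc=win(352,450,105,210); rect('handle',sc,64,80); rect('pan',sc,15,50)
m=sc&(X[:,2]>15)&(X[:,2]<50); Y=X[m]; print('pan corners',cv2.boxPoints(cv2.minAreaRect(Y[:,:2].astype(np.float32))))
# noses: image corners
for n,uv,z in (('A',(240,238),62),('B',(290,213),62),('C',(313,275),62),('D',(270,296),62)): print(n,at_z(p,uv,z))
for n,uv,z in (('noseL',(420,115),37),('noseR',(444,147),37),('rear',(372,188),72)): print(n,at_z(p,uv,z))
```

```text
hopper rim 778 ((509.03778076171875, -326.73797607421875), (92.29598999023438, 62.80292892456055), 2.5788722038269043) z [56.8 62.2 63.9]
hopper top 1388 ((509.0476379394531, -326.6242980957031), (92.46379089355469, 62.811485290527344), 3.036022424697876) z [41.9 57.8 63.7]
handle 328 ((470.1047058105469, -183.84518432617188), (13.945913314819336, 31.717191696166992), 21.9384708404541) z [68.1 72.4 74. ]
pan 1182 ((482.50897216796875, -129.91806030273438), (113.97872924804688, 120.8563232421875), 21.76145362854004) z [16.  25.8 42.6]
pan corners [[ 407.2  -94.9]
 [ 452.  -207.2]
 [ 557.8 -164.9]
 [ 513.   -52.7]]
A [ 469.2 -357.4   62. ]
B [ 461.4 -287.3   62. ]
C [ 546.6 -289.7   62. ]
D [ 554.3 -352.2   62. ]
noseL [407.9 -99.2  37. ]
noseR [454.5 -82.4  37. ]
rear [ 465.5 -184.3   72. ]
```

Emit:
play_rows(
  dp=[
    [8,-11,-35],
    [8,-11,-35],
    [8,-11,-35],
    [8,-11,-35],
    [8,-11,-35],
    [8,-11,-35],
    [7,-11,-35],
    [6,-11,-35],
  ],
  yaw=[2.9,2.9,2.9,2.9,2.9,2.9,2.9,2.9],
)

```text
t: 5.07
ee_pos: [510.6, -325.1, 103.0]
orientation: [-0.088, 3.14, -0.001]
ft_force: [-0.0, 0.6, 0.4]
width: 87.8
grasp_force: 0.0
```

Emit:
play_rows(
  dp=[
    [0,0,0],
    [0,0,0],
  ],
  yaw=[0,0],
)

```text
t: 5.23
ee_pos: [508.8, -324.3, 102.5]
orientation: [0.08, -3.137, -0.004]
ft_force: [-0.1, 0.7, 0.7]
width: 87.5
grasp_force: 0.0
```

```bash
cat >> h.py <<'E'
def st():
    o=ctrl.get_obs(); r=o['orientation']; f=np.degrees(np.arctan2(r[1],r[0])); 
    print('t %.2f'%o['t'],np.round(o['ee_pos'],1),'close-axis yaw %.2f'%((2*f-90)%180),'q',np.round(o['qpos'],2),'F',np.round(o['ft_force'],1),'w %.1f g %.1f'%(o['width'],o['grasp_force']))
E
python3 - <<'E'
from h import *
st()
p=shot('wrist'); np.savez('w3.npz',**{k:v for k,v in p.items() if k!='shot'})
X,C,rr,cc=cloud(p)
m=(np.hypot(X[:,0]-509,X[:,1]+327)<62)&(X[:,2]>55)&(X[:,2]<70)
Y=X[m]; print(len(Y),cv2.minAreaRect(Y[:,:2].astype(np.float32)),np.percentile(Y[:,2],[50,95]),Y.min(0),Y.max(0))
E
```

```text
t 5.23 [ 508.8 -324.3  102.5] close-axis yaw 92.92 q [-0.59  0.55  1.75  0.    0.85 -2.21] F [-0.1  0.7  0.7] w 87.5 g 0.0
4280 ((509.1492004394531, -326.8796691894531), (92.19779205322266, 62.20976257324219), 2.8221049308776855) [62.28533094 63.60449454] [ 461.80214978 -359.91602896   55.01863098] [ 556.42569907 -293.59347088   64.87574111]
```

Emit:
play_rows(
  dp=[
    [0,-1,-20],
    [0,-1,-20],
    [0,-0.5,-20],
    [0,0,-14],
    [0,0,0],
    [0,0,0],
  ],
  yaw=[0,0,0,0,0,0],
)

```text
t: 5.78
ee_pos: [510.1, -328.4, 31.7]
orientation: [-0.08, 3.14, -0.001]
ft_force: [0.3, -0.2, 0.2]
width: 87.8
grasp_force: 0.0
```

Emit:
play_rows(
  dp=[
    [0,0,0],
    [0,0,0],
    [0,0,0],
    [0,0,0],
    [0,0,0],
    [0,0,0],
  ],
  yaw=[0,0,0,0,0,0],
  gripper=0.6,
)

```text
t: 6.28
ee_pos: [509.9, -328.7, 30.9]
orientation: [-0.08, 3.14, -0.001]
ft_force: [-1.1, 2.2, 5.9]
width: 61.7
grasp_force: 30.0
```

Run:
```python
from h import *
st()
```

```text
t 6.28 [ 509.9 -328.7   30.9] close-axis yaw 92.92 q [-0.59  0.66  1.76  0.    0.72 -2.21] F [-1.1  2.2  5.9] w 61.7 g 30.0
```

Emit:
play_rows(
  dp=[
    [0,0,20],
    [0,0,30],
    [0,0,35],
    [0,0,40],
    [0,20,40],
    [5,40,35],
    [8,41,0],
    [8,41,0],
  ],
  yaw=[0,0,0,0,0,-1,-2,-2],
)

```text
t: 6.95
ee_pos: [530.2, -196.6, 222.2]
orientation: [0.063, 3.137, -0.003]
ft_force: [0.9, 0.3, -2.2]
width: 61.8
grasp_force: 30.0
```

Run:
```python
from h import *
np.set_printoptions(precision=1,suppress=True)
st()
p=shot('top'); X,C,rr,cc=cloud(p)
c=np.array([591,114.3])
best=[]
m=(X[:,2]>55)&(np.hypot(X[:,0]-500,X[:,1]-135)<180)&(X[:,2]<175)
for a in np.radians(np.arange(-20,0,.5)):
    ex=np.array([np.cos(a),np.sin(a)]); ey=np.array([-ex[1],ex[0]])
    q=X[m][:,:2]-c; u=q@ex; v=q@ey
    H,_,_=np.histogram2d(u,v,bins=[np.arange(-230,45,4),np.arange(-110,111,4)])
    H=np.minimum(H,1); best.append((np.abs(H-H[:,::-1]).sum(),np.degrees(a)))
print(sorted(best)[:6])
d=np.hypot(X[:,0]-c[0],X[:,1]-c[1]); k=(d<55)&(X[:,2]>146)&(X[:,2]<160); print(k.sum(),X[k].mean(0),X[k].min(0),X[k].max(0))
k=(np.hypot(X[:,0]-503,X[:,1]-129)<22)&(X[:,2]>150); print('knob',k.sum(),X[k].mean(0))
p=shot('side')
for n in('collar','flap_knob','chute'):
  for d in models.landmark_of(p,n)[:2]: print(n,d['conf'],at_z(p,d['location'],{'collar':137,'flap_knob':146,'chute':0}[n]))
```

```text
t 6.95 [ 530.2 -196.6  222.2] close-axis yaw 87.70 q [-0.4  0.3  1.8 -0.   1.  -1.9] F [ 0.9  0.3 -2.2] w 61.8 g 30.0
[(np.float64(220.0), np.float64(-10.0)), (np.float64(246.0), np.float64(-9.5)), (np.float64(294.0), np.float64(-10.5)), (np.float64(382.0), np.float64(-9.0)), (np.float64(394.0), np.float64(-11.0)), (np.float64(454.0), np.float64(-8.5))]
256 [592.3 114.5 150.8] [558.5  78.8 146. ] [628.3 148.9 157.2]
knob 24 [504.  127.8 159.9]
collar 0.8 [595.2 104.5 137. ]
flap_knob 0.71 [502.8 131.9 146. ]
flap_knob 0.56 [586.  126.5 146. ]
chute 0.68 [487.4 124.2   0. ]
```

Emit:
play_rows(
  dp=[
    [8,40,0],
    [8,40,0],
    [8,40,0],
    [8,40,0],
    [8,40,0],
    [8,40,0],
    [8,40,0],
    [6,31,0],
  ],
  yaw=[-1,-1,-1,-1,-1,-1,-1,-0.6],
)

```text
t: 7.87
ee_pos: [592.2, 115.3, 219.4]
orientation: [-0.268, -3.13, -0.0]
ft_force: [0.4, -0.5, -0.6]
width: 62.2
grasp_force: 30.0
```

Emit:
play_rows(
  dp=[
    [0,0,-10],
    [0,0,-10],
    [0,0,0],
    [0,0,0],
  ],
  yaw=[0,0,0,0],
)

```text
t: 8.2
ee_pos: [590.6, 112.0, 198.4]
orientation: [-0.268, -3.127, 0.002]
ft_force: [-0.1, -0.3, -0.8]
width: 61.9
grasp_force: 30.0
```

Run:
```python
from h import *
np.set_printoptions(precision=1,suppress=True)
st()
for n in('top','side'):
  p=shot(n); X,C,rr,cc=cloud(p)
  k=(np.hypot(X[:,0]-592,X[:,1]-114)<60)&(X[:,2]>215)&(X[:,2]<245); Y=X[k]
  print(n,k.sum()); 
  if k.sum()>20: print(cv2.minAreaRect(Y[:,:2].astype(np.float32)),Y[:,2].max(),np.median(Y[:,2]))
  if n=='side': cv2.imwrite('pics/s2.png',cv2.resize(cv2.cvtColor(p['pixels'],cv2.COLOR_RGB2BGR)[200:360,220:420],None,fx=3,fy=3))
p=shot('wrist'); save(p,'w4.png')
X,C,rr,cc=cloud(p)
for zl,zh in((215,245),(145,158)):
  k=(np.hypot(X[:,0]-592,X[:,1]-114)<60)&(X[:,2]>zl)&(X[:,2]<zh); Y=X[k]; print(k.sum(),Y.min(0) if len(Y) else '',Y.max(0) if len(Y) else '', cv2.minAreaRect(Y[:,:2].astype(np.float32)) if len(Y)>5 else '')
```

```text
t 8.20 [590.6 112.  198.4] close-axis yaw 80.21 q [ 0.2  0.4  1.7 -0.   1.  -1.2] F [-0.1 -0.3 -0.8] w 61.9 g 30.0
top 0
side 256
((578.7877807617188, 117.0509262084961), (91.88856506347656, 88.69219207763672), 58.57896041870117) 244.605776133787 225.68448232657727
15793 [540.4  72.7 215. ] [641.2 156.1 245. ] ((591.1405639648438, 112.63327026367188), (84.7001724243164, 93.06610870361328), 80.09376525878906)
27 [608.5  94.9 147.4] [615.1 102.5 150.2] ((611.8536987304688, 98.68877410888672), (10.033219337463379, 0.8434662818908691), 49.25904083251953)
```

View pics/s2.png

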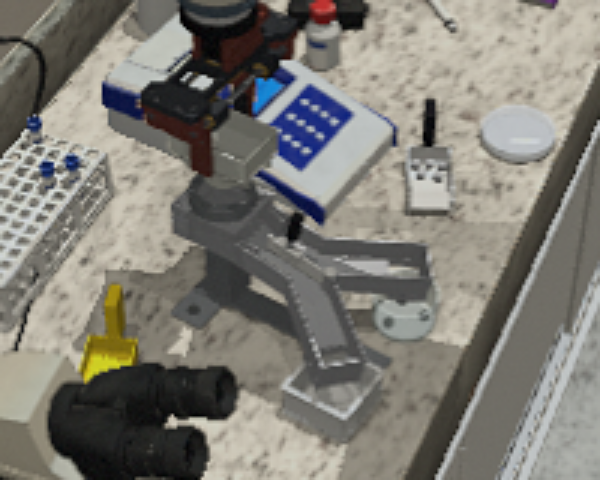

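Emit:
play_rows(
  dp=[
    [1,1.5,-4],
    [0,0,-6],
    [0,0,-6],
    [0,0,-4],
    [0,0,-4],
    [0,0,0],
  ],
  yaw=[0,0,0,0,0,0],
)

```text
t: 8.85
ee_pos: [591.7, 115.6, 174.6]
orientation: [-0.264, -3.129, 0.001]
ft_force: [-0.7, -0.3, -0.8]
width: 62.1
grasp_force: 30.0
```

Emit:
play_rows(
  dp=[
    [0,0,-3],
    [0,0,-3],
    [0,0,-1],
    [0,0,0],
  ],
  yaw=[0,0,0,0],
)

```text
t: 9.18
ee_pos: [592.2, 115.7, 168.5]
orientation: [-0.265, -3.13, 0.0]
ft_force: [-0.0, 0.6, -1.6]
width: 62.1
grasp_force: 30.0
```

Emit:
play_rows(
  dp=[
    [0,0,-1],
    [0,0,0],
    [0,0,0],
  ],
  yaw=[0,0,0],
)

```text
t: 9.43
ee_pos: [592.5, 115.7, 168.0]
orientation: [0.265, 3.13, 0.0]
ft_force: [-0.2, -1.0, -0.9]
width: 61.7
grasp_force: 30.0
```

Emit:
play_rows(
  dp=[
    [0,0,-1],
    [0,0,0],
    [0,0,0],
  ],
  yaw=[0,0,0],
)

```text
t: 9.68
ee_pos: [592.5, 115.7, 167.9]
orientation: [0.265, 3.13, 0.0]
ft_force: [-2.8, -1.0, 7.6]
width: 62.0
grasp_force: 30.0
```

Emit:
play_rows(
  dp=[
    [0,0,0.7],
    [0,0,0],
    [0,0,0],
    [0,0,0],
    [0,0,0],
    [0,0,0],
    [0,0,0],
    [0,0,0],
  ],
  yaw=[-3,-6,-6,-6,-6,-6,-6,0],
)

```text
t: 10.35
ee_pos: [592.7, 115.7, 167.9]
orientation: [1.3, 2.859, 0.001]
ft_force: [-0.5, -0.6, 1.3]
width: 61.7
grasp_force: 30.0
```

Emit:
play_rows(
  dp=[
    [0,0,0],
    [0,0,0],
    [0,0,0],
    [0,0,0],
    [0,0,0],
    [0,0,0],
    [0,0,0],
    [0,0,0],
  ],
  yaw=[-6,-6,-6,-6,-6,-6,-6,-6],
)

```text
t: 11.02
ee_pos: [592.6, 115.5, 168.0]
orientation: [2.348, 2.087, 0.0]
ft_force: [-1.1, -0.4, 2.9]
width: 61.6
grasp_force: 30.0
```

Emit:
play_rows(
  dp=[
    [0,0,0],
    [0,0,0],
    [0,0,0],
    [0,0,0],
  ],
  yaw=[-3,-1.5,0,0],
)

```text
t: 11.35
ee_pos: [592.7, 115.6, 167.9]
orientation: [2.424, 1.998, 0.001]
ft_force: [-0.5, -0.6, 2.5]
width: 61.6
grasp_force: 30.0
```

Run:
```python
from h import *
st(); print(np.round(ctrl.get_obs()['moment'],2))
```

```text
t 11.35 [592.7 115.6 167.9] close-axis yaw 169.00 q [ 0.17  0.46  1.72 -0.    0.96  0.36] F [-0.5 -0.6  2.5] w 61.6 g 30.0
[-0.21  0.19 -0.01]
```

Emit:
play_rows(
  dp=[
    [0,0,0],
    [0,0,0],
    [0,0,0],
    [0,0,0],
  ],
  yaw=[-1.5,-1,0,0],
)

```text
t: 11.68
ee_pos: [592.6, 115.6, 167.9]
orientation: [2.468, 1.943, 0.001]
ft_force: [-0.4, -1.0, 6.6]
width: 61.8
grasp_force: 30.0
```

Run:
```python
from h import *
st(); print(np.round(ctrl.get_obs()['moment'],2))
```

```text
t 11.68 [592.6 115.6 167.9] close-axis yaw 166.41 q [ 0.17  0.46  1.72 -0.    0.96  0.41] F [-0.4 -1.   6.6] w 61.8 g 30.0
[-0.33  0.28 -0.1 ]
```

Emit:
play_rows(
  dp=[
    [0,0,0],
    [0,0,0],
    [0,0,0],
    [0,0,0],
  ],
  yaw=[-1.5,0,0,0],
)

```text
t: 12.02
ee_pos: [592.6, 115.6, 167.9]
orientation: [2.494, 1.91, 0.001]
ft_force: [-0.6, -1.8, 6.0]
width: 61.8
grasp_force: 30.0
```

Run:
```python
from h import *
st(); print(np.round(ctrl.get_obs()['moment'],2))
```

```text
t 12.02 [592.6 115.6 167.9] close-axis yaw 164.91 q [ 0.17  0.46  1.72 -0.    0.96  0.44] F [-0.6 -1.8  6. ] w 61.8 g 30.0
[-0.31  0.25 -0.09]
```

Emit:
play_rows(
  dp=[
    [0,0,1.5],
    [0,0,1.5],
    [0,0,0],
    [0,0,0],
  ],
  yaw=[0,0,0,0],
)

```text
t: 12.35
ee_pos: [592.1, 115.6, 170.2]
orientation: [-2.495, -1.909, 0.001]
ft_force: [-0.5, -0.8, -1.0]
width: 61.8
grasp_force: 30.0
```

Emit:
play_rows(
  dp=[
    [0,0,1.5],
    [0,0,1],
    [0,0,0],
    [0,0,0],
  ],
  yaw=[0,0,0,0],
)

```text
t: 12.68
ee_pos: [592.0, 115.6, 172.0]
orientation: [-2.495, -1.908, 0.001]
ft_force: [2.1, 0.4, -12.0]
width: 61.9
grasp_force: 30.0
```

Emit:
play_rows(
  dp=[
    [0,0,-2],
    [0,0,-2],
    [0,0,0],
  ],
  yaw=[0,0,0],
)

```text
t: 12.93
ee_pos: [592.5, 115.6, 169.2]
orientation: [2.495, 1.909, 0.0]
ft_force: [1.1, -1.0, -1.7]
width: 62.2
grasp_force: 30.0
```

Emit:
play_rows(
  dp=[
    [0,0,0],
    [0,0,0],
    [0,0,0],
    [0,0,10],
    [0,0,20],
    [0,0,30],
    [0,0,30],
    [-15,6,0],
  ],
  yaw=[0,0,0,0,0,0,0,0],
  gripper=0,
)

```text
t: 13.6
ee_pos: [582.5, 121.8, 266.3]
orientation: [2.492, 1.904, 0.017]
ft_force: [0.5, 0.2, 0.7]
width: 88.2
grasp_force: 0.0
```

Emit:
play_rows(
  dp=[
    [-30,13,0],
    [-39,17,0],
    [0,0,0],
    [0,0,0],
    [0,0,0],
  ],
  yaw=[0,0,0,0,0],
  gripper=1,
)

```text
t: 14.02
ee_pos: [510.0, 151.6, 260.2]
orientation: [2.494, 1.909, 0.003]
ft_force: [1.1, -0.6, -0.3]
width: 58.0
grasp_force: 0.0
```

Run:
```python
from h import *
np.set_printoptions(precision=1,suppress=True)
st()
p=shot('wrist'); X,C,rr,cc=cloud(p); save(p,'w5.png')
k=(np.hypot(X[:,0]-505,X[:,1]-128)<30)&(X[:,2]>148)&(C.sum(1)<150); print('knob',k.sum(),X[k].mean(0),X[k].min(0),X[k].max(0))
k=(np.hypot(X[:,0]-592,X[:,1]-115)<62)&(X[:,2]>190)&(X[:,2]<207); print('hopper',k.sum(),cv2.minAreaRect(X[k][:,:2].astype(np.float32)))
```

```text
t 14.02 [510.  151.6 260.2] close-axis yaw 164.86 q [ 0.3  0.2  1.8 -0.   1.1  0.5] F [ 1.1 -0.6 -0.3] w 58.0 g 0.0
knob 398 [505.  130.4 159.6] [497.2 122.6 148.1] [512.4 135.9 164.8]
hopper 3216 ((593.1617431640625, 116.88617706298828), (90.54749298095703, 62.8526496887207), 74.98523712158203)
```

View pics/w5.png

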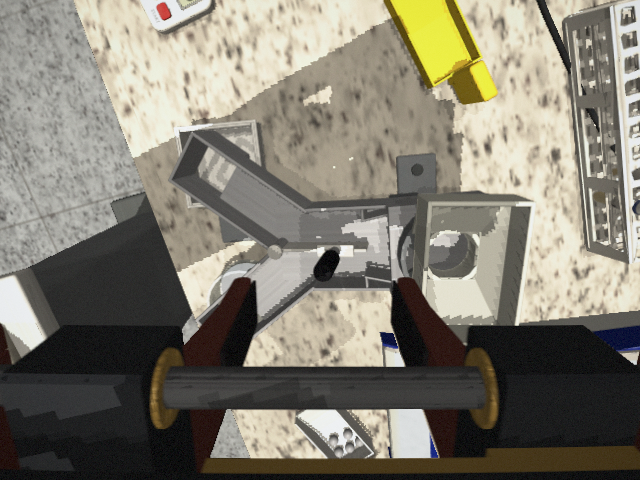

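Emit:
play_rows(
  dp=[
    [-1,3,-10],
    [0,0,-10],
    [0,0,-20],
    [0,0,-25],
    [0,0,-30],
    [0,0,-27],
    [0,0,0],
    [0,0,0],
  ],
  yaw=[0,0,0,0,0,0,0,0],
  gripper=1,
)

```text
t: 14.73
ee_pos: [507.1, 153.7, 135.1]
orientation: [-2.494, -1.907, 0.007]
ft_force: [-0.1, 0.7, 0.0]
width: 1.3
grasp_force: 0.0
```

Emit:
play_rows(
  dp=[
    [-1,-5,0],
    [-1,-5,0],
    [-1,-5,0],
    [-1,-5,0],
    [-1,-4,0],
    [0,0,0],
  ],
  yaw=[0,0,0,0,0,0],
)

```text
t: 15.23
ee_pos: [503.2, 129.5, 137.6]
orientation: [2.496, 1.908, 0.001]
ft_force: [-0.4, 0.5, -0.4]
width: 0.2
grasp_force: 0.0
```

Emit:
play_rows(
  dp=[
    [0,-2,0],
    [0,-1.5,0],
    [0,0,0],
  ],
  yaw=[0,0,0],
)

```text
t: 15.48
ee_pos: [503.3, 128.0, 137.4]
orientation: [-2.495, -1.906, -0.003]
ft_force: [-1.3, 8.7, 2.0]
width: 0.7
grasp_force: 3.8
```

Emit:
play_rows(
  dp=[
    [0,-1.5,0],
    [0,0,0],
    [0,0,0],
  ],
  yaw=[0,0,0],
)

```text
t: 15.73
ee_pos: [503.3, 127.7, 137.4]
orientation: [-2.494, -1.905, -0.005]
ft_force: [-2.8, 14.6, 1.6]
width: 0.6
grasp_force: 6.7
```

Emit:
play_rows(
  dp=[
    [0,4,0],
    [0,4,5],
    [0,0,30],
    [0,0,35],
    [0,-10,40],
    [-5,-30,20],
    [-5,-40,0],
    [-5,-40,0],
  ],
  yaw=[0,0,0,0,5,6,6,6],
)

```text
t: 16.4
ee_pos: [488.9, 12.9, 269.3]
orientation: [2.055, 2.372, 0.004]
ft_force: [0.6, -0.8, -0.2]
width: 0.5
grasp_force: 0.0
```

Emit:
play_rows(
  dp=[
    [-5,-40,0],
    [-5,-40,0],
    [-5,-40,-20],
    [-5,-40,-20],
    [-3,-38,-20],
    [0,0,0],
    [0,0,0],
  ],
  yaw=[6,6,2,0,0,0,0],
  gripper=0.6,
)

```text
t: 16.98
ee_pos: [465.3, -176.7, 209.8]
orientation: [-1.772, -2.591, 0.001]
ft_force: [-0.3, 0.2, 0.8]
width: 34.9
grasp_force: 0.0
```

Run:
```python
from h import *
np.set_printoptions(precision=1,suppress=True)
st()
q=dict(np.load('w2.npz')); X,C,rr,cc=cloud(q)
k=(np.hypot(X[:,0]-500,X[:,1]+160)<75)&(X[:,2]>35)&(X[:,0]>478)&(X[:,1]>-215); Y=X[k]; print('box',k.sum(),np.percentile(Y[:,2],[50,98]))
d=np.array([np.cos(np.radians(22)),np.sin(np.radians(22))]); print('min along-close',np.sort((Y[:,:2]-[470,-184])@d)[:5], Y[np.argsort((Y[:,:2]-[470,-184])@d)[:3]])
p=shot('wrist'); X,C,rr,cc=cloud(p); save(p,'w6.png')
k=(np.hypot(X[:,0]-470,X[:,1]+184)<26)&(X[:,2]>62)&(X[:,2]<80)&(C.sum(1)<200); Y=X[k]; print('handle',k.sum(),cv2.minAreaRect(Y[:,:2].astype(np.float32)) if len(Y)>5 else '',Y[:,2].max())
p=shot('side'); X,C,rr,cc=cloud(p); k=(np.hypot(X[:,0]-500,X[:,1]-115)<35)&(X[:,2]>140)&(C.sum(1)<170)&(X[:,2]<170); print('knob',k.sum(),X[k].mean(0))
cv2.imwrite('pics/s3.png',cv2.resize(cv2.cvtColor(p['pixels'],cv2.COLOR_RGB2BGR)[225:345,260:400],None,fx=4,fy=4))
```

```text
t 16.98 [ 465.3 -176.7  209.8] close-axis yaw 21.25 q [-0.4  0.2  1.9 -0.   1.  -0.8] F [-0.3  0.2  0.8] w 34.9 g 0.0
box 3113 [47.4 59.4]
min along-close [3.  3.4 3.8 4.  4.6] [[ 478.7 -197.3   70.7]
 [ 478.  -194.8   72.3]
 [ 479.  -196.2   71. ]]
handle 690 ((469.8954772949219, -182.91432189941406), (13.195169448852539, 31.205097198486328), 21.479909896850586) 74.85070085326186
knob 29 [495.3 114.3 155.2]
```

View pics/s3.png

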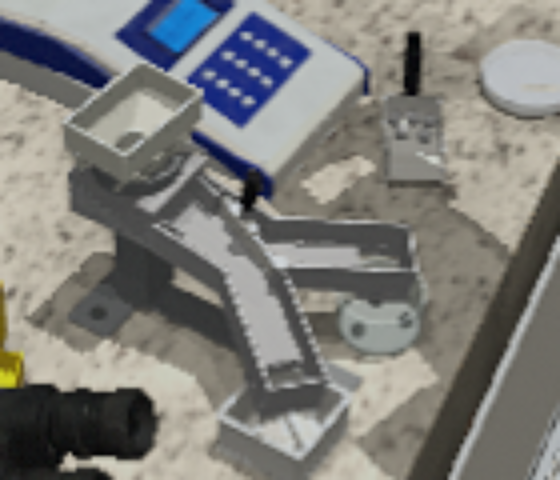

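Emit:
play_rows(
  dp=[
    [2,-3,-20],
    [2,-3,-30],
    [0.7,-0.5,-30],
    [0,0,-30],
    [0,0,0],
    [0,0,0],
  ],
  yaw=[0.4,0,0,0,0,0],
  gripper=0.727,
)

```text
t: 17.58
ee_pos: [470.9, -180.2, 100.5]
orientation: [-1.756, -2.602, 0.001]
ft_force: [0.7, 0.9, 0.7]
width: 23.8
grasp_force: 0.0
```

Run:
```python
from h import *
st()
p=shot('wrist'); X,C,rr,cc=cloud(p)
k=(np.hypot(X[:,0]-470,X[:,1]+183)<26)&(X[:,2]>60)&(X[:,2]<78)&(C.sum(1)<200); Y=X[k]; print('handle',k.sum(),cv2.minAreaRect(Y[:,:2].astype(np.float32)),Y[:,2].max()); st()
```

```text
t 17.58 [ 470.9 -180.2  100.5] close-axis yaw 21.99 q [-0.39  0.44  1.97  0.    0.73 -0.77] F [0.7 0.9 0.7] w 23.8 g 0.0
handle 1672 ((470.5071716308594, -183.0260772705078), (13.961761474609375, 32.14763259887695), 23.121990203857422) 75.08473810769146
t 17.63 [ 472.  -180.9  101.8] close-axis yaw 21.97 q [-0.39  0.44  1.97 -0.    0.73 -0.77] F [-0.1  0.6 -0.1] w 24.0 g 0.0
```

Emit:
play_rows(
  dp=[
    [-1,-2.5,-8],
    [0,0,-15],
    [0,0,-20],
    [0,0,-19],
    [0,0,0],
    [0,0,0],
  ],
  yaw=[0.5,0,0,0,0,0],
)

```text
t: 18.13
ee_pos: [470.4, -184.3, 39.3]
orientation: [1.748, 2.61, 0.0]
ft_force: [0.5, 0.9, 1.0]
width: 24.0
grasp_force: 0.0
```

Emit:
play_rows(
  dp=[
    [0,0,0],
    [0,0,0],
    [0,0,0],
    [0,0,0],
  ],
  yaw=[0,0,0,0],
  gripper=0.845,
)

```text
t: 18.47
ee_pos: [471.1, -184.7, 39.9]
orientation: [1.747, 2.608, 0.001]
ft_force: [-0.9, 0.6, 7.0]
width: 14.0
grasp_force: 13.8
```

Emit:
play_rows(
  dp=[
    [0,0,0],
    [0,0,5],
    [0,0,12],
    [0,0,20],
    [0,0,28],
    [0,0,30],
    [0,0,30],
    [0,0,30],
  ],
  yaw=[0,0,0,0,0,0,0,0],
  gripper=0.9,
)

```text
t: 19.13
ee_pos: [469.5, -184.0, 195.3]
orientation: [-1.748, -2.61, 0.0]
ft_force: [0.5, -0.5, -1.6]
width: 14.0
grasp_force: 30.0
```

Emit:
play_rows(
  dp=[
    [0,0,30],
    [5,5,25],
    [10,12,15],
    [15,18,5],
    [20,24,0],
    [20,24,0],
    [20,24,0],
    [20,24,0],
  ],
  yaw=[0,1,3,4,4,4,4,4],
)

```text
t: 19.8
ee_pos: [580.4, -51.9, 269.1]
orientation: [1.163, 2.918, -0.0]
ft_force: [0.6, 0.1, -1.5]
width: 13.9
grasp_force: 30.0
```

Run:
```python
from h import *
st()
p=shot('wrist'); save(p,'w7.png')
```

```text
t 19.80 [580.4 -51.9 269.1] close-axis yaw 46.56 q [-0.11  0.31  1.68 -0.    1.15 -0.92] F [ 0.6  0.1 -1.5] w 13.9 g 30.0
```

View pics/w7.png

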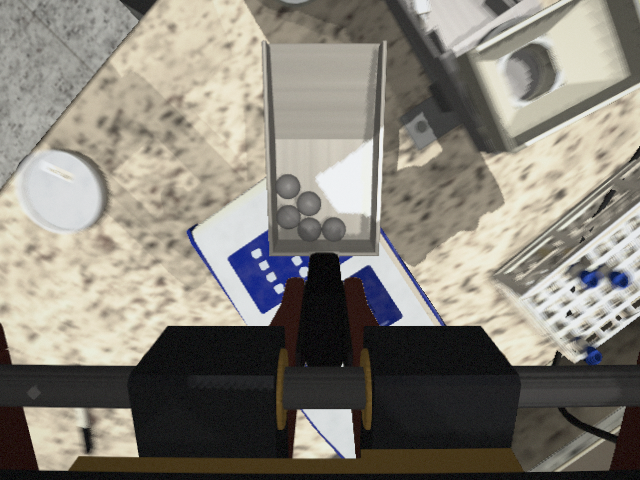

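Emit:
play_rows(
  dp=[
    [18,21,0],
    [18,21,0],
    [18,21,0],
    [18,21,0],
    [18,21,0],
    [14,18,0],
    [8,10,0],
    [3,6,0],
  ],
  yaw=[4,4,4,4,4,4,3,1.4],
)

```text
t: 20.52
ee_pos: [695.6, 87.2, 268.4]
orientation: [-0.411, -3.114, -0.0]
ft_force: [-0.7, 0.0, -1.8]
width: 13.9
grasp_force: 30.0
```

Emit:
play_rows(
  dp=[
    [0,0,-7],
    [0,0,-7],
    [0,0,0],
    [0,0,0],
  ],
  yaw=[0,0,0,0],
)

```text
t: 20.85
ee_pos: [694.0, 84.8, 253.6]
orientation: [-0.419, -3.111, 0.001]
ft_force: [-0.8, -0.4, -2.3]
width: 14.1
grasp_force: 30.0
```

Run:
```python
from h import *
np.set_printoptions(precision=1,suppress=True)
st()
p=shot('wrist'); save(p,'w8.png'); X,C,rr,cc=cloud(p)
k=(np.hypot(X[:,0]-593,X[:,1]-116)<62)&(X[:,2]>192)&(X[:,2]<205); Y=X[k]; print('hopper',k.sum(),cv2.minAreaRect(Y[:,:2].astype(np.float32)),np.percentile(Y[:,2],[50,90]))
k=(X[:,2]>206)&(X[:,2]<240)&(cc>200)&(cc<450)&(rr<270); Y=X[k]; print('pan',k.sum(),cv2.minAreaRect(Y[:,:2].astype(np.float32)),Y.min(0))
```

```text
t 20.85 [694.   84.8 253.6] close-axis yaw 74.67 q [ 0.1  0.5  1.4 -0.   1.2 -1.2] F [-0.8 -0.4 -2.3] w 14.1 g 30.0
hopper 2819 ((594.1039428710938, 115.59007263183594), (92.45442962646484, 59.379642486572266), 75.04673767089844) [199.  200.4]
pan 24883 ((634.4063110351562, 100.94410705566406), (51.31194305419922, 93.60003662109375), 74.49656677246094) [583.6  64.6 214.2]
```

View pics/w8.png

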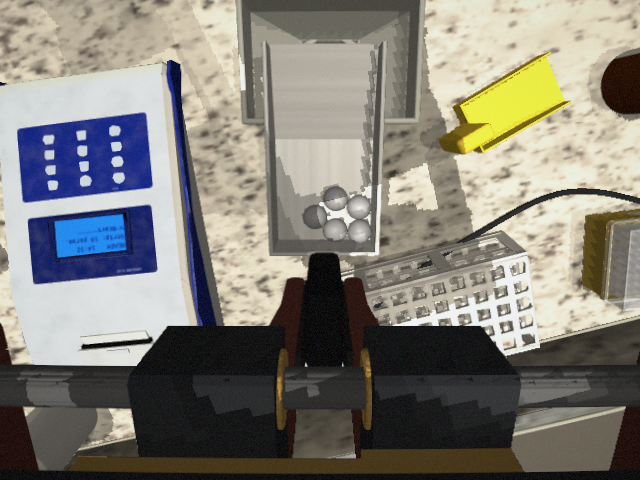

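Emit:
play_rows(
  dp=[
    [0.5,1,-3],
    [0,1,-3],
    [0,0,0],
  ],
  yaw=[0,0,0],
)

```text
t: 21.15
ee_pos: [695.3, 87.7, 248.1]
orientation: [-0.417, -3.113, 0.0]
ft_force: [-0.7, -0.1, -1.4]
width: 13.4
grasp_force: 30.0
```

Emit:
play_rows(
  dp=[
    [0,0,0],
    [0,0,0],
    [0,0,0],
    [0,0,0],
  ],
  yaw=[0,0,0,0],
  gripper=0.8435,
)

```text
t: 21.48
ee_pos: [695.7, 87.8, 248.8]
orientation: [0.416, 3.114, 0.0]
ft_force: [0.4, 0.2, -1.3]
width: 14.0
grasp_force: 9.1
```

```bash
cat >> h.py <<'E'
def pan():
    # tilt of the pan from the wrist depth: floor slope along the nose direction
    st(); o=ctrl.get_obs(); r=o['orientation']; a=2*np.arctan2(r[1],r[0]); d=np.array([np.cos(a),np.sin(a)])
    p=shot('wrist'); X,C,rr,cc=cloud(p); q=X-np.array(o['ee_pos']); n=np.array([-d[1],d[0]])
    u=q[:,:2]@d; v=q[:,:2]@n; 
    if np.median(u[(rr<250)])<0: d=-d; u=-u
    for lo,hi in((20,30),(30,40),(40,50),(50,60),(60,70),(70,80),(80,90),(90,100),(100,110)):
        k=(abs(v)<21)&(u>lo)&(u<hi)&(q[:,2]>-140); print(lo,np.round(np.median(q[k,2]),1) if k.any() else '',end=' | ')
    print(); return p
E
python3 -c "
from h import *
pan()"
```

```text
t 21.48 [695.7  87.8 248.8] close-axis yaw 74.77 q [ 0.11  0.51  1.42 -0.    1.21 -1.2 ] F [ 0.4  0.2 -1.3] w 14.0 g 9.1
20 104.5 | 30 97.9 | 40 -36.9 | 50 -37.0 | 60 -36.9 | 70 -35.1 | 80 -32.4 | 90 -29.9 | 100 -27.7 |
```

Emit:
play_rows(
  dp=[
    [0,0,0],
    [0,0,0],
    [0,0,0],
    [0,0,0],
  ],
  yaw=[0,0,0,0],
  gripper=0.8424,
)

```text
t: 21.87
ee_pos: [695.6, 87.8, 248.6]
orientation: [0.416, 3.114, -0.0]
ft_force: [-1.0, -0.0, -1.4]
width: 13.7
grasp_force: 5.7
```

```bash
python3 -c "
from h import *
pan()"
```

```text
t 21.87 [695.6  87.8 248.6] close-axis yaw 74.77 q [ 0.11  0.51  1.42 -0.    1.21 -1.2 ] F [-1.  -0.  -1.4] w 13.7 g 5.7
20 104.5 | 30 97.8 | 40 -36.9 | 50 -37.0 | 60 -36.9 | 70 -35.1 | 80 -32.3 | 90 -29.9 | 100 -27.6 |
```

Emit:
play_rows(
  dp=[
    [0,0,0],
    [0,0,0],
    [0,0,0],
  ],
  yaw=[0,0,0],
  gripper=0.8418,
)

```text
t: 22.17
ee_pos: [695.6, 87.8, 248.6]
orientation: [0.416, 3.114, 0.0]
ft_force: [0.2, 0.3, -2.7]
width: 14.0
grasp_force: 3.8
```

```bash
python3 -c "
from h import *
pan()"
```

```text
t 22.17 [695.6  87.8 248.6] close-axis yaw 74.77 q [ 0.11  0.51  1.42  0.    1.21 -1.2 ] F [ 0.2  0.3 -2.7] w 14.0 g 3.8
20 104.5 | 30 97.8 | 40 -36.8 | 50 -37.0 | 60 -36.9 | 70 -35.1 | 80 -32.3 | 90 -29.9 | 100 -27.6 |
```

Emit:
play_rows(
  dp=[
    [0,0,0],
    [0,0,0],
    [0,0,0],
  ],
  yaw=[0,0,0],
  gripper=0.8414,
)

```text
t: 22.47
ee_pos: [695.6, 87.8, 248.7]
orientation: [0.416, 3.114, 0.0]
ft_force: [-0.1, 0.5, -0.2]
width: 13.9
grasp_force: 2.6
```

```bash
python3 -c "
from h import *
pan()"
```

```text
t 22.47 [695.6  87.8 248.7] close-axis yaw 74.77 q [ 0.11  0.51  1.42  0.    1.21 -1.2 ] F [-0.1  0.5 -0.2] w 13.9 g 2.6
20 104.5 | 30 97.7 | 40 -43.4 | 50 -44.5 | 60 -44.7 | 70 -43.3 | 80 -41.8 | 90 -40.5 | 100 -39.9 |
```

Emit:
play_rows(
  dp=[
    [0,0,0],
    [0,0,0],
    [0,0,5],
    [0,0,7],
    [0,0,0],
    [0,0,0],
  ],
  yaw=[0,0,0,0,0,0],
  gripper=0.86,
)

```text
t: 23.02
ee_pos: [696.1, 87.8, 261.7]
orientation: [0.416, 3.112, 0.001]
ft_force: [-0.2, 0.6, -0.5]
width: 13.8
grasp_force: 30.0
```

```bash
python3 -c "
from h import *
p=pan(); save(p,'w9.png')
for d in models.landmark_of(p,'scoop_grip')[:1]: print(d)
for d in models.landmark_of(p,'ball_1_center')[:5]: print(d['conf'],np.round(d['location']))"
```

```text
t 23.02 [696.1  87.8 261.7] close-axis yaw 74.77 q [ 0.11  0.5   1.41 -0.    1.23 -1.2 ] F [-0.2  0.6 -0.5] w 13.8 g 30.0
20 104.5 | 30 98.1 | 40 -43.2 | 50 -36.5 | 60 -37.8 | 70 -43.4 | 80 -42.0 | 90 -40.7 | 100 -40.0 | 
{'location': [464.1, 136.5], 'conf': 0.88}
0.78 [360. 176.]
```

Emit:
play_rows(
  dp=[
    [-7,1.8,2],
    [-6.5,1.8,2],
    [0,0,0],
    [0,0,0],
  ],
  yaw=[0,0,0,0],
)

```text
t: 23.5
ee_pos: [681.7, 91.7, 265.0]
orientation: [0.416, 3.114, 0.0]
ft_force: [-0.0, 1.5, -1.5]
width: 13.8
grasp_force: 30.0
```

Emit:
play_rows(
  dp=[
    [0,0,0],
    [0,0,0],
    [0,0,0],
  ],
  yaw=[0,0,0],
  gripper=0.8414,
)

```text
t: 23.75
ee_pos: [682.2, 91.4, 264.6]
orientation: [0.416, 3.114, 0.0]
ft_force: [-0.3, 0.4, -1.0]
width: 14.2
grasp_force: 2.6
```

Emit:
play_rows(
  dp=[
    [0,0,0],
    [0,0,0],
  ],
  yaw=[0,0],
  gripper=0.86,
)

```text
t: 23.92
ee_pos: [682.2, 91.4, 264.6]
orientation: [-0.416, -3.114, -0.0]
ft_force: [0.3, -0.3, -0.8]
width: 13.4
grasp_force: 30.0
```

```bash
python3 -c "
from h import *
p=pan(); save(p,'w10.png')"
```

```text
t 23.92 [682.2  91.4 264.6] close-axis yaw 74.77 q [ 0.12  0.48  1.44  0.    1.22 -1.19] F [ 0.3 -0.3 -0.8] w 13.4 g 30.0
20 104.5 | 30 98.1 | 40 -57.2 | 50 -49.8 | 60 -58.7 | 70 -60.4 | 80 -61.1 | 90 -105.5 | 100 -105.8 |
```

Emit:
play_rows(
  dp=[
    [0,0,0],
    [0,0,0],
    [0,0,0],
    [0,0,0],
  ],
  yaw=[0,0,0,0],
)

```text
t: 24.3
ee_pos: [682.1, 91.4, 264.6]
orientation: [0.416, 3.114, -0.0]
ft_force: [0.1, 0.5, -0.1]
width: 14.1
grasp_force: 30.0
```

```bash
python3 -c "
from h import *
p=pan(); save(p,'w11.png')
for d in models.landmark_of(p,'ball_1_center')[:8]: print(round(d['conf'],2),np.round(d['location']),np.round(at_depth(p,d['location'])))
p=shot('side')
for d in models.landmark_of(p,'ball_1_center')[:8]: print(round(d['conf'],2),np.round(d['location']),np.round(at_depth(p,d['location'])))"
```

```text
t 24.30 [682.1  91.4 264.6] close-axis yaw 74.77 q [ 0.12  0.48  1.44 -0.    1.22 -1.19] F [ 0.1  0.5 -0.1] w 14.1 g 30.0
20 104.5 | 30 98.1 | 40 -57.6 | 50 -58.7 | 60 -59.0 | 70 -59.9 | 80 -53.2 | 90 -105.7 | 100 -105.9 | 
0.55 [356. 133.] [619. 126. 216.]
0.21 [354. 309.] [392. 106.  25.]
```

View pics/w11.png

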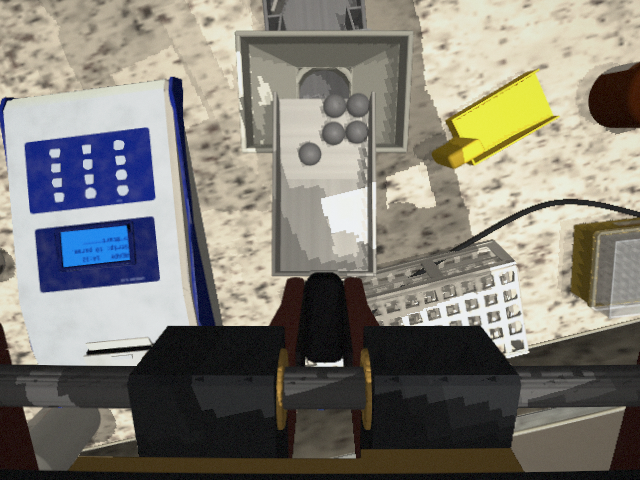

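Emit:
play_rows(
  dp=[
    [0,0,0],
    [0,0,0],
    [0,0,0],
    [0,0,0],
    [0,0,0],
    [0,0,0],
  ],
  yaw=[0,0,0,0,0,0],
)

```text
t: 25.0
ee_pos: [682.2, 91.4, 264.8]
orientation: [0.416, 3.114, 0.0]
ft_force: [0.8, -1.0, 1.4]
width: 13.4
grasp_force: 30.0
```

```bash
cat >> h.py <<'E'
def balls(p,r0=40,r1=330,c0=265,c1=385):
    g=cv2.cvtColor(p['pixels'],cv2.COLOR_RGB2GRAY); c=cv2.HoughCircles(cv2.medianBlur(g,3)[r0:r1,c0:c1],cv2.HOUGH_GRADIENT,1,14,param1=80,param2=12,minRadius=8,maxRadius=15)
    print('circles',None if c is None else [(int(x+c0),int(y+r0),int(r)) for x,y,r in c[0]])
E
python3 -c "
from h import *
balls({'pixels':cv2.imread('pics/w11.png')})
p=pan(); balls(p)"
```

```text
circles [(356, 131, 12), (309, 153, 11), (357, 104, 12), (336, 128, 14), (334, 106, 11), (333, 83, 14), (313, 83, 9), (352, 286, 11)]
t 25.00 [682.2  91.4 264.8] close-axis yaw 74.77 q [ 0.12  0.48  1.44 -0.    1.22 -1.19] F [ 0.8 -1.   1.4] w 13.4 g 30.0
20 104.5 | 30 98.1 | 40 -57.5 | 50 -58.8 | 60 -59.7 | 70 -60.1 | 80 -61.0 | 90 -89.2 | 100 -104.3 | 
circles [(309, 118, 12), (306, 80, 10), (358, 82, 9), (332, 77, 8), (353, 262, 9), (295, 286, 10)]
```

Emit:
play_rows(
  dp=[
    [0,0,0],
    [0,0,0],
    [0,0,0],
    [0,0,0],
    [0,0,0],
    [0,0,0],
  ],
  yaw=[0,0,0,0,0,0],
)

```text
t: 25.55
ee_pos: [682.2, 91.4, 264.7]
orientation: [0.416, 3.114, 0.0]
ft_force: [0.3, -0.5, 1.7]
width: 13.9
grasp_force: 30.0
```

```bash
python3 -c "
from h import *
p=pan(); balls(p)
# raw patches: depth map of pan/hopper window relative to TCP
X,C,rr,cc=cloud(p); Z=np.full((480,640),np.nan); Z[rr,cc]=X[:,2]
for r in range(40,160,8): print(r,np.round(Z[r,250:402:8]).astype(float).tolist())
t=shot('top')
for d in models.landmark_of(t,'ball_1_center')[:8]: print(round(d['conf'],2),np.round(d['location']),np.round(at_depth(t,d['location'])))
"
```

```text
t 25.55 [682.2  91.4 264.7] close-axis yaw 74.77 q [ 0.12  0.48  1.44 -0.    1.22 -1.19] F [ 0.3 -0.5  1.7] w 13.9 g 30.0
20 104.5 | 30 98.0 | 40 -57.5 | 50 -58.8 | 60 -59.6 | 70 -60.4 | 80 -61.0 | 90 -103.4 | 100 -104.1 | 
circles [(305, 83, 14), (346, 72, 9), (377, 283, 14), (380, 300, 13), (352, 286, 9)]
40 [187.0, 187.0, 188.0, 188.0, 187.0, 186.0, 186.0, 186.0, 185.0, 186.0, 185.0, 185.0, 185.0, 183.0, 183.0, 184.0, 183.0, 182.0, 182.0]
48 [177.0, 172.0, 172.0, 173.0, 173.0, 172.0, 173.0, 172.0, 171.0, 170.0, 172.0, 173.0, 171.0, 172.0, 170.0, 171.0, 170.0, 172.0, 174.0]
56 [176.0, 174.0, 170.0, 166.0, 167.0, 165.0, nan, 164.0, 166.0, 167.0, 166.0, 165.0, 166.0, 166.0, 165.0, 165.0, 169.0, 172.0, 175.0]
64 [176.0, 173.0, 169.0, 167.0, 163.0, 160.0, 161.0, 161.0, 160.0, 160.0, 160.0, 160.0, 169.0, 160.0, 162.0, 166.0, 168.0, 172.0, 174.0]
72 [177.0, 173.0, 170.0, 168.0, 165.0, 159.0, 158.0, 190.0, 191.0, 102.0, 102.0, 167.0, 170.0, 168.0, 162.0, 166.0, 169.0, 171.0, 175.0]
80 [179.0, 173.0, 171.0, 166.0, 164.0, 160.0, 159.0, 193.0, 193.0, 103.0, 105.0, 103.0, 170.0, 160.0, 163.0,
[... 557 characters left out ...]
 169.0, 171.0, 174.0]
120 [182.0, 174.0, 171.0, 220.0, 203.0, 204.0, 204.0, 205.0, 204.0, 204.0, 206.0, 205.0, 205.0, 203.0, 203.0, 214.0, 169.0, 172.0, 175.0]
128 [182.0, 174.0, 170.0, 220.0, 205.0, 204.0, 204.0, 205.0, 205.0, 205.0, 205.0, 204.0, 203.0, 204.0, 204.0, 216.0, 168.0, 171.0, 174.0]
136 [185.0, 174.0, 170.0, 223.0, 205.0, 206.0, 204.0, 204.0, 205.0, 206.0, 206.0, 205.0, 205.0, 205.0, 204.0, 217.0, 170.0, 171.0, 173.0]
144 [187.0, 185.0, 186.0, 224.0, 206.0, 204.0, 205.0, 205.0, 205.0, 205.0, 205.0, 206.0, 205.0, 206.0, 205.0, 218.0, 197.0, 198.0, 199.0]
152 [0.0, 1.0, 1.0, 224.0, 206.0, 206.0, 206.0, 205.0, 205.0, 207.0, 206.0, 206.0, 206.0, 205.0, 206.0, 219.0, -1.0, 1.0, 1.0]
```

Emit:
play_rows(
  dp=[
    [5,-1.3,5],
    [8,-2,5],
    [8,-2,0],
    [8,-2,0],
    [4,-1,0],
    [0,0,0],
    [0,0,0],
    [0,0,0],
  ],
  yaw=[0,0,0,0,0,0,0,0],
)

```text
t: 26.37
ee_pos: [714.8, 83.1, 274.1]
orientation: [-0.416, -3.113, 0.0]
ft_force: [0.2, 0.5, -0.4]
width: 14.0
grasp_force: 30.0
```

```bash
python3 -c "
from h import *
p=pan(); balls(p); save(p,'w12.png')
X,C,rr,cc=cloud(p); Z=np.full((480,640),np.nan); Z[rr,cc]=X[:,2]
for r in range(8,180,8): print(r,np.round(Z[r,242:402:8]).tolist())
k=(abs(X[:,0]-593)<60)&(abs(X[:,1]-116)<60)
for n in('top','side'):
  t=shot(n); save(t,n+'9.png'); X,C,rr,cc=cloud(t)
  k=(abs(X[:,0]-429)<31)&(abs(X[:,1]-214)<31)&(X[:,2]<40); print(n,'tin',k.sum(),np.percentile(X[k,2],[5,25,50,75,90]) if k.any() else '')
  for d in models.landmark_of(t,'ball_1_center')[:8]: print(round(d['conf'],2),np.round(d['location']),np.round(at_depth(t,d['location'])))
"
```

```text
t 26.37 [714.8  83.1 274.1] close-axis yaw 74.77 q [ 0.1   0.52  1.35  0.    1.27 -1.21] F [ 0.2  0.5 -0.4] w 14.0 g 30.0
20 104.5 | 30 98.1 | 40 -57.6 | 50 -58.8 | 60 -59.6 | 70 -60.4 | 80 -61.0 | 90 -90.1 | 100 -110.8 | 
circles [(336, 56, 13)]
8 [199.0, 175.0, 173.0, 168.0, 167.0, 162.0, 161.0, 159.0, 159.0, 159.0, 159.0, 160.0, 158.0, 169.0, 160.0, 163.0, 165.0, 167.0, 171.0, 174.0]
16 [200.0, 175.0, 172.0, 170.0, 166.0, 163.0, 161.0, 158.0, 157.0, 145.0, 140.0, 145.0, 168.0, 169.0, 168.0, 162.0, 165.0, 169.0, 171.0, 175.0]
24 [199.0, 174.0, 173.0, 169.0, 167.0, 162.0, 160.0, 156.0, 139.0, 102.0, 101.0, 101.0, 139.0, 166.0, 159.0, 162.0, 166.0, 169.0, 171.0, 174.0]
32 [200.0, 178.0, 173.0, 170.0, 167.0, 162.0, 159.0, 145.0, 102.0, 104.0, 103.0, 102.0, 103.0, 141.0, 159.0, 164.0, 166.0, 168.0, 172.0, 175.0]
40 [200.0, 179.0, 173.0, 170.0, 167.0, 164.0, 161.0, 141.0, 104.0, 104.0, 105.0, 104.0, 105.0, 104.0, 159.0, 163.0, 166.0, 169.0, 172.0, 174.0]
48 [201.0, 179.0, 174.0, 170.0, 166.0, 164.0, 159.0, 106.0, 106.0, 106.0, 106.0, 106.0, 106.0, 107.0, 159.0, 163.0, 166.0, 169.0, 172.
[... 1601 characters left out ...]
14.0, 215.0, 214.0, 216.0, 227.0, 1.0, 1.0, 1.0]
152 [-0.0, -0.0, 1.0, 2.0, 234.0, 214.0, 215.0, 215.0, 214.0, 214.0, 216.0, 215.0, 217.0, 215.0, 215.0, 215.0, 228.0, 1.0, -1.0, 2.0]
160 [1.0, 0.0, -0.0, 2.0, 236.0, 215.0, 214.0, 215.0, 216.0, 215.0, 215.0, 215.0, 214.0, 216.0, 214.0, 215.0, 228.0, 0.0, -0.0, 1.0]
168 [1.0, -1.0, 2.0, -0.0, 237.0, 215.0, 216.0, 216.0, 216.0, 215.0, 215.0, 215.0, 215.0, 216.0, 216.0, 217.0, 230.0, 3.0, 1.0, 0.0]
176 [0.0, 1.0, -1.0, 1.0, 239.0, 216.0, 216.0, 217.0, 216.0, 217.0, 216.0, 218.0, 217.0, 214.0, 215.0, 215.0, 232.0, 2.0, 1.0, 2.0]
top tin 0 
0.52 [176. 280.] [429. 364.  14.]
side tin 173 [-2.25707106  1.52018208  4.51798427 11.94750752 25.33041224]
```

```bash
python3 -c "
from h import *
st(); p=shot('wrist'); X,C,rr,cc=cloud(p); Z=np.full((480,640),np.nan); Z[rr,cc]=X[:,2]
G=cv2.cvtColor(p['pixels'],cv2.COLOR_RGB2GRAY)
for r in range(0,32,3): print(r,np.round(Z[r,326:374:4]).tolist(), G[r,326:374:4].tolist())
k=(cc>336)&(cc<360)&(rr<26)&(X[:,2]>164)&(X[:,2]<176); print(k.sum(),X[k].mean(0),X[k].max(0))
"
```

```text
t 26.62 [714.9  83.2 274.7] close-axis yaw 74.78 q [ 0.1   0.52  1.35  0.    1.27 -1.21] F [ 0.1  0.5 -0.6] w 13.7 g 30.0
0 [164.0, 163.0, 164.0, 165.0, 165.0, 164.0, 165.0, 166.0, 164.0, 164.0, 165.0, 166.0] [97, 97, 98, 96, 96, 98, 98, 98, 100, 95, 108, 119]
3 [162.0, 162.0, 162.0, 161.0, 162.0, 162.0, 162.0, 162.0, 162.0, 162.0, 165.0, 166.0] [98, 106, 99, 100, 103, 95, 102, 99, 99, 126, 124, 134]
6 [160.0, 162.0, 161.0, 161.0, 168.0, 169.0, 169.0, 160.0, 161.0, 162.0, 165.0, 165.0] [104, 103, 100, 105, 99, 108, 99, 99, 131, 137, 136, 138]
9 [159.0, 159.0, 159.0, 167.0, nan, 168.0, 169.0, 160.0, 161.0, 162.0, 165.0, 164.0] [106, 102, 102, 88, 111, 119, 114, 117, 137, 136, 134, 136]
12 [157.0, 155.0, 157.0, 167.0, 168.0, 169.0, 170.0, 167.0, 161.0, 162.0, 162.0, 166.0] [101, 104, 82, 91, 113, 140, 118, 94, 136, 137, 135, 135]
15 [145.0, 147.0, 149.0, nan, 169.0, 169.0, 169.0, 166.0, 161.0, 162.0, 164.0, 165.0] [69, 70, 70, 86, 113, 126, 111, 96, 135, 138, 134, 132]
18 [140.0, 141.0, 143.0, 166.0, 168.0, 169.0, 168.0, 166.0, 161.0, 163.0, 163.0, 165.0] [69, 70, 66, 80, 100, 110, 108, 81, 137, 135, 136, 137]
21 [101.0, 101.0, 138.0, 166.0, 167.0, 168.0, 168.0, 160.0, 161.0, 162.0, 165.0, 166.0] [78, 84, 68, 65, 86, 96, 85, 138, 136, 137, 137, 136]
24 [102.0, 100.0, 102.0, 139.0, 166.0, 165.0, 163.0, 158.0, 160.0, 163.0, 164.0, 166.0] [82, 83, 83, 75, 63, 66, 68, 135, 139, 136, 135, 134]
27 [102.0, 102.0, 103.0, 103.0, 139.0, 151.0, 158.0, 160.0, 162.0, 163.0, 165.0, 166.0] [83, 85, 82, 83, 70, 67, 147, 137, 138, 136, 138, 137]
30 [103.0, 103.0, 103.0, 104.0, 104.0, 145.0, 158.0, 158.0, 162.0, 164.0, 164.0, 166.0] [83, 83, 82, 83, 85, 70, 166, 140, 139, 137, 139, 138]
357 [583.98962462 132.49956672 167.54937625] [590.12812318 142.45823331 170.9589527 ]
```

Emit:
play_rows(
  dp=[
    [0,0,-12],
    [0,0,-12],
    [0,0,0],
    [-13,3.5,0],
    [8,-2,0],
    [-8,2,0],
    [0,0,0],
    [13,-3.5,0],
  ],
  yaw=[0,0,0,0,0,0,0,0],
)

```text
t: 27.33
ee_pos: [713.6, 83.7, 250.6]
orientation: [-0.415, -3.112, 0.0]
ft_force: [-0.2, 0.7, -1.1]
width: 13.8
grasp_force: 30.0
```

```bash
cat >> h.py <<'E'
def hop():
    st(); p=shot('wrist'); X,C,rr,cc=cloud(p)
    d=np.hypot(X[:,0]-593.5,X[:,1]-116); k=(d<26)&(X[:,2]>163.5)&(X[:,2]<176); print('in hopper',k.sum(),X[k].mean(0) if k.any() else '')
    k=(d<60)&(X[:,2]>194)&(X[:,2]<205); print('rim',cv2.minAreaRect(X[k][:,:2].astype(np.float32)) if k.sum()>9 else ''); return p
E
python3 -c "
from h import *
hop()"
```

```text
t 27.33 [713.6  83.7 250.6] close-axis yaw 74.81 q [ 0.1   0.54  1.38  0.    1.23 -1.21] F [-0.2  0.7 -1.1] w 13.8 g 30.0
in hopper 403 [608.95917613 117.87634456 165.51803934]
rim ((615.5673828125, 108.88084411621094), (92.62276458740234, 63.60963821411133), 74.95813751220703)
```

Emit:
play_rows(
  dp=[
    [0,0,12],
    [0,0,12],
    [0,0,0],
    [0,0,0],
  ],
  yaw=[0,0,0,0],
)

```text
t: 27.72
ee_pos: [715.7, 83.3, 276.6]
orientation: [0.416, 3.111, 0.001]
ft_force: [-0.2, 0.3, -1.3]
width: 13.6
grasp_force: 30.0
```

```bash
cat >> h.py <<'E'
def hop2():
    st(); p=shot('wrist'); X,C,rr,cc=cloud(p); d=np.hypot(X[:,0]-593.5,X[:,1]-116)
    k=(d<24)&(X[:,2]>152)&(X[:,2]<190)
    # height map 4 mm grid, along hopper axes (a long 75 deg, b short 165 deg)
    a=np.radians(75); q=X[:,:2]-[593.5,116]; u=q@[np.cos(a),np.sin(a)]; v=q@[-np.sin(a),np.cos(a)]
    for i in range(24,-29,-4): print('v%4d'%i,[int(np.median(X[s,2])) if s.any() else -1 for j in range(-40,41,4) for s in [(abs(u-j)<2)&(abs(v-i)<2)&(X[:,2]<205)]])
    return p
E
python3 -c "
from h import *
hop2()"
```

```text
t 27.72 [715.7  83.3 276.6] close-axis yaw 74.77 q [ 0.1   0.52  1.35  0.    1.27 -1.21] F [-0.2  0.3 -1.3] w 13.6 g 30.0
v  24 [-1, -1, -1, -1, -1, -1, -1, 101, 101, 101, 101, 101, 101, 101, -1, -1, -1, -1, -1, -1, -1]
v  20 [172, 170, 167, 164, 162, 161, 159, 159, 159, 157, 156, 158, 158, 159, 160, 161, 163, 165, 168, 171, 173]
v  16 [172, 169, 167, 164, 161, 159, 156, 150, 143, 104, 104, 141, 146, 156, 157, 160, 162, 165, 168, 171, 173]
v  12 [173, 170, 167, 164, 161, 159, 149, 104, 104, 104, 103, 104, 103, 141, 157, 160, 162, 165, 168, 171, 174]
v   8 [172, 170, 167, 164, 162, 158, 139, 104, 104, 104, 104, 104, 104, 104, 148, 160, 162, 165, 168, 171, 174]
v   4 [173, 170, 167, 165, 162, 158, 106, 105, 105, 105, 105, 105, 105, 105, 156, 160, 163, 165, 168, 170, 174]
v   0 [173, 170, 167, 164, 161, 158, 106, 106, 106, 106, 106, 106, 106, 106, 156, 160, 163, 165, 168, 171, 174]
v  -4 [173, 170, 167, 164, 161, 159, 136, 107, 107, 107, 107, 107, 107, 107, 157, 159, 162, 165, 168, 170, 173]
v  -8 [172, 169, 167, 165, 161, 158, 157, 107, 107, 107, 107, 107, 107, 108, 158, 160, 162, 165, 168, 171, 174]
v -12 [172, 170, 167, 165, 161, 158, 157, 158, -1, -1, -1, -1, 157, 157, 158, 160, 163, 165, 168, 171, 174]
v -16 [173, 170, 167, 164, 161, 159, 158, 158, 158, 158, 158, 158, 158, 158, 158, 160, 163, 165, 168, 171, 174]
v -20 [172, 170, 167, 165, 164, 164, 163, 163, 163, 163, 163, 163, 164, 163, 163, 162, 164, 165, 168, 171, 174]
v -24 [172, 170, 168, 168, 169, 168, 169, 168, 168, 169, 168, 168, 169, 168, 168, 168, 168, 168, 168, 171, 174]
v -28 [199, 198, 199, 198, 199, 199, 199, 199, 199, 199, 199, 199, 199, 199, 199, 198, 199, 199, 199, 199, 199]
```

Emit:
play_rows(
  dp=[
    [0,-15,5],
    [0,-28,5],
    [-10,-34,0],
    [-28,-30,0],
    [-32,-28,0],
    [-32,-26,0],
    [-32,-25,0],
    [-32,-25,0],
  ],
  yaw=[0,-2,-4,-5,-6,-6,-6,-6],
)

```text
t: 28.43
ee_pos: [547.5, -129.0, 284.5]
orientation: [-1.341, -2.841, 0.001]
ft_force: [0.2, -1.2, -1.1]
width: 14.0
grasp_force: 30.0
```

Emit:
play_rows(
  dp=[
    [-32,-25,-5],
    [-30,-22,-20],
    [-20,-12,-30],
    [-3,-1,-35],
    [0,0,-35],
    [0,0,-30],
    [0,0,0],
    [0,0,0],
  ],
  yaw=[-6,-6,-4,-1.4,0,0,0,0],
)

```text
t: 29.1
ee_pos: [463.9, -187.1, 129.2]
orientation: [-1.747, -2.607, 0.001]
ft_force: [0.4, -0.4, -0.5]
width: 13.3
grasp_force: 30.0
```

```bash
python3 -c "
from h import *
pan()"
```

```text
t 29.10 [ 463.9 -187.1  129.2] close-axis yaw 22.35 q [-0.41  0.38  1.97 -0.    0.8  -0.8 ] F [ 0.4 -0.4 -0.5] w 13.3 g 30.0
20 104.6 | 30 97.8 | 40 -57.5 | 50 -58.6 | 60 -59.4 | 70 -60.2 | 80 -60.8 | 90 -128.2 | 100 -128.3 |
```

Emit:
play_rows(
  dp=[
    [0,0,-20],
    [0,0,-20],
    [0,0,-12],
    [0,0,0],
    [0,0,0],
  ],
  yaw=[0,0,0,0,0],
)

```text
t: 29.57
ee_pos: [466.3, -187.5, 79.5]
orientation: [1.747, 2.609, 0.001]
ft_force: [-0.2, -1.6, -0.5]
width: 14.0
grasp_force: 30.0
```

Emit:
play_rows(
  dp=[
    [0,0,0],
    [0,0,-5],
    [0,0,-5],
    [0,0,-5],
    [0,0,-5],
    [0,0,-5],
    [0,0,-5],
    [0,0,0],
  ],
  yaw=[0,0,0,0,0,0,0,0],
  gripper=0.845,
)

```text
t: 30.23
ee_pos: [464.4, -186.6, 46.6]
orientation: [-1.747, -2.608, 0.0]
ft_force: [-0.2, 0.3, -0.2]
width: 13.9
grasp_force: 13.7
```

```bash
python3 -c "
from h import *
pan()"
```

```text
t 30.23 [ 464.4 -186.6   46.6] close-axis yaw 22.36 q [-0.41  0.53  2.    0.    0.61 -0.8 ] F [-0.2  0.3 -0.2] w 13.9 g 13.7
20 104.5 | 30 97.8 | 40 -41.0 | 50 -41.5 | 60 -41.5 | 70 -39.6 | 80 -37.5 | 90 -35.6 | 100 -34.9 |
```

Emit:
play_rows(
  dp=[
    [0,0,-2],
    [0,0,-2],
    [0,0,-1],
    [0,0,0],
    [0,0,0],
  ],
  yaw=[0,0,0,0,0],
)

```text
t: 30.7
ee_pos: [465.0, -186.9, 42.8]
orientation: [-1.748, -2.61, 0.0]
ft_force: [1.0, 0.8, 0.7]
width: 13.8
grasp_force: 13.7
```

```bash
python3 -c "
from h import *
pan()"
```

```text
t 30.70 [ 465.  -186.9   42.8] close-axis yaw 22.37 q [-0.41  0.54  2.    0.    0.6  -0.8 ] F [1.  0.8 0.7] w 13.8 g 13.7
20 104.5 | 30 97.8 | 40 -39.2 | 50 -39.3 | 60 -39.3 | 70 -37.3 | 80 -34.8 | 90 -32.4 | 100 -30.8 |
```

Emit:
play_rows(
  dp=[
    [0,0,-1],
    [0,0,-0.5],
    [0,0,0],
  ],
  yaw=[0,0,0],
)

```text
t: 31.0
ee_pos: [465.3, -187.2, 41.5]
orientation: [1.748, 2.61, -0.0]
ft_force: [0.9, -1.4, 1.2]
width: 14.0
grasp_force: 13.7
```

Emit:
play_rows(
  dp=[
    [0,0,0],
    [0,0,0],
    [0,0,0],
    [0,0,10],
    [0,0,20],
    [0,0,30],
    [0,0,40],
    [0,0,40],
  ],
  yaw=[0,0,0,0,0,0,0,0],
  gripper=0.727,
)

```text
t: 31.67
ee_pos: [464.2, -186.6, 182.9]
orientation: [-1.747, -2.608, 0.001]
ft_force: [1.0, -0.5, -0.7]
width: 23.9
grasp_force: 0.0
```

Emit:
play_rows(
  dp=[
    [0,30,40],
    [-10,40,40],
    [-10,40,40],
    [-5,40,40],
    [0,40,0],
    [0,40,0],
    [0,40,0],
    [0,40,0],
  ],
  yaw=[0,7,7,7,7,7,7,5],
)

```text
t: 32.33
ee_pos: [446.2, 87.1, 303.3]
orientation: [0.553, 3.091, 0.001]
ft_force: [0.3, -0.6, -0.2]
width: 24.1
grasp_force: 0.0
```

Emit:
play_rows(
  dp=[
    [0,20,0],
    [0,20,0],
    [0,0,0],
    [0,0,0],
  ],
  yaw=[0,0,0,0],
)

```text
t: 32.67
ee_pos: [446.5, 125.8, 302.5]
orientation: [0.559, 3.091, -0.0]
ft_force: [-0.3, -0.4, 0.0]
width: 23.9
grasp_force: 0.0
```

```bash
python3 -c "
from h import *
np.set_printoptions(precision=1,suppress=True)
st(); p=shot('wrist'); save(p,'w13.png')
for n in('ball_1_center','tin','dish','scoop_grip','flap_knob'):
  for d in models.landmark_of(p,n)[:8]: print(n,round(d['conf'],2),np.round(d['location']),at_depth(p,d['location']))
X,C,rr,cc=cloud(p)
# tin interior height map, 6 mm cells
for x in range(395,465,5): print(x,[int(np.median(X[s,2])) if s.any() else -1 for y in range(180,252,5) for s in [(abs(X[:,0]-x)<2.5)&(abs(X[:,1]-y)<2.5)]])
k=(np.hypot(X[:,0]-465,X[:,1]+187)<40)&(X[:,2]>60)&(X[:,2]<85); print('handle',k.sum(),cv2.minAreaRect(X[k][:,:2].astype(np.float32)) if k.sum()>9 else '',X[k,2].max() if k.any() else '')
"
```

```text
t 32.67 [446.5 125.8 302.5] close-axis yaw 69.51 q [ 0.2  0.1  1.9 -0.   1.2 -1. ] F [-0.3 -0.4  0. ] w 23.9 g 0.0
ball_1_center 0.71 [342. 218.] [459.4 138.3 105.7]
ball_1_center 0.57 [399. 140.] [420.6 223.5  12.8]
tin 0.62 [392. 148.] [427.4 214.7   3.6]
dish 0.56 [269. 171.] [402.3  76.9   5.1]
dish 0.31 [342. 216.] [458.2 139.7 102.8]
scoop_grip 0.81 [ 66. 313.] [ 461.3 -175.6   72.9]
flap_knob 0.87 [328. 279.] [490.2 112.7 160.1]
395 [1, 42, 3, 3, 3, 3, 5, 86, 42, 42, 42, 42, 42, 42, 2]
400 [1, 42, 3, 3, 3, 4, 4, 70, 86, 4, 2, 4, 4, 42, 42]
405 [9, 42, 3, 3, 4, 4, 3, 52, 79, 89, -1, 4, 3, 3, 16]
410 [41, 41, 3, 4, 4, 3, 3, 3, 55, 81, 90, -1, 3, 3, 20]
415 [41, 15, 15, 4, 3, 3, 14, 4, 4, 57, 85, 91, -1, 4, 26]
420 [42, 92, 15, 11, 3, 13, 15, 14, 4, 14, 61, 86, 92, -1, 36]
425 [67, 5, 9, 7, 15, 12, 11, 5, 3, 3, 3, 61, 88, 93, 43]
430 [43, 68, 68, 67, 12, 3, 4, 3, 3, 4, 3, 4, 73, 93, -1]
435 [398, 70, 70, 69, 4, 3, 3, 3, 3, 3, 3, 84, 58, 5, -1]
440 [400, 399, 399, 396, 70, 3, 4, 3, 3, 4, 82, 4, 3, 9, -1]
445 [400, 400, 400, 72, 71, 71, 3, 3, 4, 80, 4, 3, 4, 7, 42]
450 [74, 73, 73, 73, 73, 73, 72, 37, 79, 3, 3, 3, 3, 42, 42]
455 [74, 74, 74, 74, 74, 74, 74, 80, 4, 3, 3, 4, 16, 42, 43]
460 [75, 75, 75, 76, 75, 85, 83, 74, 3, 4, 3, 3, 30, 42, -1]
handle 438 ((465.3214416503906, -186.63763427734375), (14.40836238861084, 33.9306640625), 24.120250701904297) 75.05681258823779
```

```bash
python3 -c "
from h import *
p=shot('wrist'); X,C,rr,cc=cloud(p)
k=(abs(X[:,0]-425)<45)&(abs(X[:,1]-214)<40)&(X[:,2]>11)&(X[:,2]<19)
M=np.zeros((480,640),np.uint8); M[rr[k],cc[k]]=1
n,l,s,c=cv2.connectedComponentsWithStats(M)
for i in range(1,n):
  if s[i][4]>15: j=k&(l[rr,cc]==i); print(s[i],np.round(X[j].mean(0)),round(X[j,2].max()))
balls(p,110,200,320,450)
# tray bumps: residual from plane along the slope, upper tray
e=np.array([np.cos(np.radians(-9.9)),np.sin(np.radians(-9.9))]); q=X[:,:2]-[592,114.4]; u=q@e; v=q@[-e[1],e[0]]
for i in range(-60,-140,-6): print(i,[int(np.median(X[t,2])) if t.any() else -1 for j in range(-30,36,5) for t in [(abs(u-i)<3)&(abs(v-j)<2.5)&(X[:,2]<200)]])
g=cv2.cvtColor(p['pixels'],cv2.COLOR_RGB2GRAY)[110:200:3,330:440:3]
for r in g: print(''.join(' .:-=+*#%@'[min(9,int(x)//26)] for x in r))
"
```

```text
[421 112   4  18  32] [410. 251.  15.] 18
[396 131  11  10  65] [418. 225.  14.] 17
[385 137  10  11  76] [420. 211.  14.] 17
[366 143  13  11  85] [419. 190.  14.] 17
[425 145   3  10  18] [441. 245.  15.] 19
[379 147   7   9  32] [426. 201.  14.] 16
circles [(412, 161, 14), (375, 129, 14), (386, 146, 9), (403, 129, 9)]
-60 [114, 116, 93, 93, 93, 93, -1, -1, -1, -1, 93, 93, 99, 119]
-66 [113, 114, -1, 92, 91, 92, 91, 90, 90, 91, 92, 91, 93, 119]
-72 [98, -1, -1, 91, 90, 90, 90, 90, 90, 90, 90, 90, 91, 116]
-78 [90, 89, -1, 89, 89, 89, 89, 89, 89, 89, 89, 89, 90, 116]
-84 [88, 87, -1, 111, 88, 88, 88, 88, 88, 88, 88, 88, 88, 114]
-90 [87, 87, 112, 112, 86, 87, 87, 86, 86, 86, 86, 87, 87, 112]
-96 [87, 149, 137, 138, 87, 85, 85, 85, 85, 85, 85, 85, 86, 112]
-102 [84, 84, 86, 84, 105, 84, 84, 84, 84, 84, 84, 84, 85, 93]
-108 [83, 83, 83, 83, 84, 83, 83, 83, 83, 83, 83, 83, 82, 84]
-114 [81, 81, 82, 82, 82, 103, 81, 81, 81, 82, 81, 81, 81, 81]
-120 [80, 80, 80, 80, 80, 102, 103, 80, 80, 80, 80, 80, 80, 80]
-126 [79, 79, 79, 79, 79, 105, 107, 106, 79, 79, 79, 79, 79, 78]
-132 [77, 77, 77
[... 550 characters left out ...]
-+++++#*=-.....:
-----=--:::=-=-=-=----===++##+==:...=
-----=--:::=-=-::=-*++====*##+==::.:+
------==-::+=-::==-#+++==+**#=-+::.=#
-----------==+*-=-*#+++++*+**=-=:.-=#
----:--==--==+#=+##==+=+*#***+==..=+#
----::=-=--:==-=++=++++*##%%*++:.--*+
---:::===--:-==++++++++##%%%#+-..=:*+
---:::===--:--=+++++=++#%%%%%*:.-::**
--::::===---==+++++++++%*%%%##..=::**
-:::::-------=+++++++#%%%#*%=::=:::+*
-:::::----::=+++++++%%%%%%#*-.:#--+**
:::::::-----=+++++%%%%%%%###*.#%****+
:::::::----=+++++#%%%%%%###*::#*=--==
::::::::---=+++#%%%%%%%%##*+:###===-=
:::::::---++++%%%%%%%%%%##*:-#%%%+===
::::::::-==+#%%%%%%%%%%##*+:#%%%%*===
:::::::::++#%%%%%%%%%%%##*:+*+#%+==--
::.....:==%%%%%%%%%%%%##*=:#++=======
```

Emit:
play_rows(
  dp=[
    [-15,35,0],
    [-20,35,0],
    [-20,30,0],
    [-20,10,0],
    [-5,0,0],
    [0,0,0],
    [0,0,0],
  ],
  yaw=[0,0,0,0,0,0,0],
)

```text
t: 33.6
ee_pos: [367.4, 234.8, 302.3]
orientation: [0.562, 3.09, 0.0]
ft_force: [-0.0, -0.1, 0.1]
width: 23.9
grasp_force: 0.0
```

```bash
python3 -c "
from h import *
st(); p=shot('wrist'); X,C,rr,cc=cloud(p); save(p,'w14.png')
k=(abs(X[:,0]-428)<45)&(abs(X[:,1]-214)<42)&(X[:,2]>9.5)&(X[:,2]<20)
M=np.zeros((480,640),np.uint8); M[rr[k],cc[k]]=1
n,l,s,c=cv2.connectedComponentsWithStats(M)
for i in range(1,n):
  if s[i][4]>12: j=k&(l[rr,cc]==i); print(s[i],np.round(X[j].mean(0)),round(X[j,2].max()))
for x in range(390,475,5): print(x,[int(np.median(X[s,2])) if s.any() else -1 for y in range(175,256,5) for s in [(abs(X[:,0]-x)<2.5)&(abs(X[:,1]-y)<2.5)&(X[:,2]<200)]])
for d in models.landmark_of(p,'ball_1_center')[:8]: print(round(d['conf'],2),np.round(d['location']),np.round(at_depth(p,d['location'])))
"
```

```text
t 33.60 [367.4 234.8 302.3] close-axis yaw 69.38 q [ 0.54  0.04  1.94 -0.    1.16 -0.67] F [-0.  -0.1  0.1] w 23.9 g 0.0
[289 212  62  13 126] [392. 221.  15.] 20
[338 226  10  10  82] [416. 240.  14.] 17
[292 231  15  33 114] [417. 187.  14.] 20
[327 230  10  10  82] [416. 226.  14.] 16
[310 242  13  12  71] [424. 203.  14.] 17
[350 266   8   7  24] [465. 237.  15.] 20
[319 270  25   7  73] [460. 210.  15.] 20
390 [1, 0, 42, 42, 41, 25, 24, 25, 19, 16, 8, 1, 1, 0, 1, 0, 0]
395 [0, 42, 41, -1, -1, -1, -1, 87, 86, 42, 28, 24, 23, 23, 18, 16, 1]
400 [0, 43, 31, 3, 4, 4, 88, 87, 65, 87, 87, -1, -1, 42, 42, 42, 41]
405 [1, 42, 17, 3, 3, 4, 4, 4, 3, 53, 86, 4, 3, -1, -1, 42, 42]
410 [1, 42, 15, 3, 5, 4, 3, 4, 4, 3, 12, 42, 3, 4, 4, 16, 42]
415 [-1, 42, 13, 14, 4, 4, 3, 3, 3, 4, 14, 14, 77, 15, 8, 38, 42]
420 [43, 41, 93, 15, 4, 14, 12, 15, 4, 4, 14, 13, 67, 84, 4, 42, 1]
425 [42, 35, 67, 65, 15, 15, 12, 14, -1, 4, 4, 3, 4, 68, 83, 42, 1]
430 [42, 28, 68, 68, 63, 13, 3, 3, 4, -1, 3, 3, 4, 83, 20, 43, 0]
435 [42, 70, 69, 69, 68, 4, 4, 4, 3, 4, 2, 3, 77, 4, 5, 42, 1]
440 [71, 71, 70, 70, 70, 66, 4, 4, 4, 3, 88, 94, 4, 3, 23, 42, 0]
445 [73, 72, 71, 71, 70, 71, 69, 4, 3, 4, 84, 63, 3, 3, 41, 41, 0]
450 [73, 73, 73, 72, 71, 72, 72, 67, 5, 77, 4, 3, 4, 4, 42, 1, 0]
455 [74, 75, 74, 74, 73, 72, 72, 73, 72, 3, 3, 3, 3, 25, 43, 0, 1]
460 [75, 75, 76, 75, 75, 25, 73, 31, 22, 12, 3, 3, -1, 32, 42, 1, 0]
465 [76, 77, 76, 76, 75, 82, 79, -1, 41, 43, 42, 39, 28, 20, 42, 0, 0]
470 [78, 77, 77, 77, 91, 80, -1, -1, -1, -1, 42, -1, 42, -1, 0, 0, 0]
0.66 [334. 237.] [419. 228.  15.]
```

```bash
python3 -c "
from h import *
print(ticket.close_job())"
```

```text
the job is handed in; nothing more can be done
None
```

The job is handed in after about 34 s of the 72 s: the hopper is locked on the collar, the flap is fully over so the chute leads to the tin, and the scoop stands upright on the worktop. From two wrist-camera views I count all five balls in the tin, though no single view showed all five at once. One ball stuck in the hopper until I tapped it with the scoop.

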